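# Lock and clamp the can rack, then screw on the caps

### The job

First lock the can rack: push the bolt's red-ball handle to the left against its spring and swing it down towards you into the notch of the yellow rail, so that it stays there when let go. Next tighten both black clamp knobs clockwise to their end stops. Then put a yellow cap on every can standing in the rack and screw each fully home: a cap starts its thread only after being turned backward until it drops, and is then screwed on clockwise to its stop. There may be a cap to spare; leave the green oil tin standing where it is.

Things in the scene. Friction and masses are not known exactly. Their poses are not given: they have to be found in the camera images.
- rack: Can rack fixed on the bench: dark steel base plate 260 x 370 x 20 mm, blue pockets to 60 mm height. Origin on the bench, under the rack; z up, y along the row of three can places (at y = -115, 0, +115 mm, x = +20 mm), x away from the robot. The lock bolt runs along its front (-x) side. Position and yaw vary.
- bolt_ball (a point): Centre of the red ball (28 mm diameter) on the lock bolt's handle, a 12 mm steel stem standing up from the bolt rod; the ball's centre is 95 mm from the rod's axis. The rod runs along the rack's y at rack x = -105 mm, 55 mm above the bench; with the handle upright the ball is 150 mm above the bench.
- notch (a point): Middle of the mouth of the holding notch: a 24 mm wide gap (along rack y) in the yellow rail beside the handle, on the robot's side; rail top 100 mm above the bench, rail 18 mm thick, its middle 31 mm to -x of the rod's axis.
- bolt_slide (a joint): Travel of the lock bolt (m) along the rack's +y (left, seen from the robot): 0 = sprung fully back, 0.065 = limit. A spring pushes it back with 3.6 N at 0, 11.4 N at the limit. The stem is in line with the notch at 0.055; held in the notch it reads about 0.049. Let go outside the notch, it snaps back.
- bolt_swing (a joint): Swing of the bolt's handle (rad) about the rod's axis: 0 = upright, growing as the handle tips towards the robot (rack -x), 0.85 = limit, lying down in the notch. It stays at the angle where it is left (light friction). Away from the notch the rail stops it at about 0.33.
- knob_left (a joint): Turn (rad) of the captive black clamp knob on the left (+y) end of the rack, on a stud at rack x = -75 mm, y = +205 mm: 0 = slack, grows clockwise (from above) to its end stop at 2.4 = tight. It stays where it is left (friction 0.06 N m) and does not rise or fall.
- knob_left_grip (a point): Middle of that knob's grip bar, on the knob's axis, 97 mm above the bench. The bar is 54 long x 14 wide x 28 mm high (from 83 to 111 mm above the bench), above a disc of 40 mm diameter; at 0 its length lies along the rack's x, and the point's x axis follows it. A white mark is at its +x end.
- knob_right (a joint): Turn (rad) of the captive black clamp knob on the right (-y) end of the rack, on a stud at rack x = -75 mm, y = -205 mm: 0 = slack, grows clockwise (from above) to its end stop at 2.4 = tight. It stays where it is left (friction 0.06 N m) and does not rise or fall.
- knob_right_grip (a point): Middle of that knob's grip bar, on the knob's axis, 97 mm above the bench. The bar is 54 long x 14 wide x 28 mm high (from 83 to 111 mm above the bench), above a disc of 40 mm diameter; at 0 its length lies along the rack's x, and the point's x axis follows it. A white mark is at its +x end.
- can1: Orange plastic can, 100 (x) x 90 (y) x 140 mm, 900 g, standing in one of the rack's pockets (40 mm deep, 1.5 mm play all round); origin under its centre, 20 mm above the bench. On its top centre a grey screw neck, 44 mm diameter, 34 mm high, tapered at the top, with threads to 56 mm diameter. Absent (None): its place is empty.
- can1_seat (a point): Point on can1's neck axis, 164 mm above the bench, where a cap's origin lies when screwed fully home. A cap resting on top of the threads has its origin 19 mm above it; dropped into the thread start, 5 mm above it. Clockwise turning (from above) then draws it down to 0 within 55 to 80 degrees; a stop ends the turn 9 degrees later.
- can2: Blue plastic can, 100 (x) x 90 (y) x 140 mm, 900 g, standing in one of the rack's pockets (40 mm deep, 1.5 mm play all round); origin under its centre, 20 mm above the bench. On its top centre a grey screw neck, 44 mm diameter, 34 mm high, tapered at the top, with threads to 56 mm diameter. Absent (None): its place is empty.
- can2_seat (a point): Point on can2's neck axis, 164 mm above the bench, where a cap's origin lies when screwed fully home. A cap resting on top of the threads has its origin 19 mm above it; dropped into the thread start, 5 mm above it. Clockwise turning (from above) then draws it down to 0 within 55 to 80 degrees; a stop ends the turn 9 degrees later.
- can3: Green plastic can, 100 (x) x 90 (y) x 140 mm, 900 g, standing in one of the rack's pockets (40 mm deep, 1.5 mm play all round); origin under its centre, 20 mm above the bench. On its top centre a grey screw neck, 44 mm diameter, 34 mm high, tapered at the top, with threads to 56 mm diameter. Absent (None): its place is empty.
- can3_seat (a point): Point on can3's neck axis, 164 mm above the bench, where a cap's origin lies when screwed fully home. A cap resting on top of the threads has its origin 19 mm above it; dropped into the thread start, 5 mm above it. Clockwise turning (from above) then draws it down to 0 within 55 to 80 degrees; a stop ends the turn 9 degrees later.
- cap1: Yellow screw cap, 68 mm diameter, open below, standing upright; any cap fits any can. Origin at the centre of its underside, z up. Skirt and top disc 36 mm high, above them a red grip bar 60 (cap's x) x 16 (y) x 28 mm, its top 64 mm above the origin. About 120 g. Bore 46 mm: finds the neck's centre from 2 mm off.
- cap1_bar (a point): Middle of cap1's grip bar, 50 mm above its origin. Three thread lugs inside point an unknown way. On top of the threads, clockwise turning jams on a stop; backward (anticlockwise) turning by at most 65 degrees drops it 14 mm into the thread start; a stop comes 26 degrees later. Keep it level: hold it and press lightly down (4 N), or turn it like a key with loose fingers.
- cap2: Yellow screw cap, 68 mm diameter, open below, standing upright; any cap fits any can. Origin at the centre of its underside, z up. Skirt and top disc 36 mm high, above them a red grip bar 60 (cap's x) x 16 (y) x 28 mm, its top 64 mm above the origin. About 120 g. Bore 46 mm: finds the neck's centre from 2 mm off.
- cap2_bar (a point): Middle of cap2's grip bar, 50 mm above its origin. Three thread lugs inside point an unknown way. On top of the threads, clockwise turning jams on a stop; backward (anticlockwise) turning by at most 65 degrees drops it 14 mm into the thread start; a stop comes 26 degrees later. Keep it level: hold it and press lightly down (4 N), or turn it like a key with loose fingers.
- cap3: Yellow screw cap, 68 mm diameter, open below, standing upright; any cap fits any can. Origin at the centre of its underside, z up. Skirt and top disc 36 mm high, above them a red grip bar 60 (cap's x) x 16 (y) x 28 mm, its top 64 mm above the origin. About 120 g. Bore 46 mm: finds the neck's centre from 2 mm off.
- cap3_bar (a point): Middle of cap3's grip bar, 50 mm above its origin. Three thread lugs inside point an unknown way. On top of the threads, clockwise turning jams on a stop; backward (anticlockwise) turning by at most 65 degrees drops it 14 mm into the thread start; a stop comes 26 degrees later. Keep it level: hold it and press lightly down (4 N), or turn it like a key with loose fingers.
- oil_tin: green round tin 60 mm diameter, 110 mm tall, standing (origin under its centre), a bystander

How it is judged:
On the way, in this order (a step that is already met when the one before it is completed fails the run):
1. the bolt is held in its notch with the hand off it (value of joint bolt_slide above 0.042 m and value of joint bolt_swing above 0.6 rad and contact force between the fingers and bolt_slide below 0.1 N), for 0.3 s.
2. both clamp knobs are turned to their end stops (value of joint each of knob_left, knob_right above 2.25 rad), for 0.3 s.
3. every can in the rack has a cap screwed fully home (((z of cap1 in the frame of can1_seat between -0.006 and 0.002 m and horizontal distance between cap1 and can1_seat below 0.006 m and angle between cap1's own z axis and vertical below 0.08 rad) or (z of cap2 in the frame of can1_seat between -0.006 and 0.002 m and horizontal distance between cap2 and can1_seat below 0.006 m and angle between cap2's own z axis and vertical below 0.08 rad) or (z of cap3 in the frame of can1_seat between -0.006 and 0.002 m and horizontal distance between cap3 and can1_seat below 0.006 m and angle between cap3's own z axis and vertical below 0.08 rad)) and ((z of cap1 in the frame of can2_seat between -0.006 and 0.002 m and horizontal distance between cap1 and can2_seat below 0.006 m and angle between cap1's own z axis and vertical below 0.08 rad) or (z of cap2 in the frame of can2_seat between -0.006 and 0.002 m and horizontal distance between cap2 and can2_seat below 0.006 m and angle between cap2's own z axis and vertical below 0.08 rad) or (z of cap3 in the frame of can2_seat between -0.006 and 0.002 m and horizontal distance between cap3 and can2_seat below 0.006 m and angle between cap3's own z axis and vertical below 0.08 rad)) and ((z of cap1 in the frame of can3_seat between -0.006 and 0.002 m and horizontal distance between cap1 and can3_seat below 0.006 m and angle between cap1's own z axis and vertical below 0.08 rad) or (z of cap2 in the frame of can3_seat between -0.006 and 0.002 m and horizontal distance between cap2 and can3_seat below 0.006 m and angle between cap2's own z axis and vertical below 0.08 rad) or (z of cap3 in the frame of can3_seat between -0.006 and 0.002 m and horizontal distance between cap3 and can3_seat below 0.006 m and angle between cap3's own z axis and vertical below 0.08 rad))), for 0.3 s.
At the end, for the whole second after the job is handed in: The bolt is in its notch (slid more than 42 mm, handle swung more than 0.6 rad), both clamp knobs are at their end stops (past 2.25 rad), and on every can in the rack a cap is screwed home: its origin within 2 mm above the seat point, within 6 mm of the neck's axis, tilted less than 0.08 rad (all of step 2 and all of step 3 and value of joint bolt_slide above 0.042 m and value of joint bolt_swing above 0.6 rad); the robot touches nothing.
It fails at once if the green oil tin is pushed more than 6 cm from its place or knocked over (distance of oil_tin from where it was at the start of the episode above 0.06 m or angle between oil_tin's own z axis and vertical above 0.5 rad).
Of can1, can2, can3 only 2 to 3 are there at a start; the rules pass over those that are not, and their reading is None.
At some moment in a run one of cap1, cap2, cap3 may be knocked a few centimetres aside while the robot is not near it.
It also fails if it takes over 208 s, if anything falls off the work surface, if the arm or the gripper's body presses on something with over 40 N, if the wrist force passes 120 N, or if a joint passes its speed limit or range.

### The arm

A 7-joint arm with a two-finger parallel gripper is mounted at the origin on the work surface. World frame = base frame: x ahead of the robot, y to its left, z up, the work surface at z = 0. Lengths are in m, angles in rad, forces in N, time in s.
With the tool pointing down it reaches from about 0.35 to 0.775 m from the base axis. Payload 3.1 kg.
Tool frame: the origin (TCP) lies on the centre line of the jaws, within the pads' length; the fingertips stand 19 mm ahead of it and the grasp point (between the pads) is the TCP; z points along the fingers, y is the line along which they close (so a half turn about z gives the same grasp; the last joint's range is limited). The gripper opens to 85 mm and grips with 20 to 120 N. Pads are 22 mm wide; open, the fingers measure 114 mm over their backs; the gripper's body (76 mm by 85 mm) begins 54 mm behind the grasp point. The pads swing forward as they close: fully open they stand 13 mm farther back than shut.
Start: joints at [-1.36, 0.311, 0.014, 1.512, -0.004, 1.319, -0.027], TCP at [0.138, 0.533, 0.25] pointing down, gripper open.
Joint ranges: [-2.7, 2.7], [-0.3, 1.91], [-1.27, 1.3], [0.12, 2.57], [-1.44, 4.58], [0.2, 2.03], [-3.05, 3.05]. Speed limits (rad/s): [2.79, 2.79, 3.14, 3.14, 3.14, 3.14, 3.14].

### API

Orientations are given as a unit quaternion [x, y, z, w].
In Python, from cell import bot, eyes gives the robot as it stands. The module is installed in compiled form; this text tells all that it offers.
- The arm moves only by the shell command python3 -m creep 'ROWS'. ROWS is JSON, a list of rows, each a list of 5 numbers: the finger opening in mm, from 0 to 85.4, then the shift along the tool's x, y, z in mm, then the turn about the tool's z in rad. A call has 1 to 20 rows; each row shifts and turns the commanded pose from where the row before left it, along the tool's axes as they then stand; what a row does not reach is not made up. A row lasts 1/10 s, in which the tool goes at most 50 mm and 8.59 degrees, less where a joint would pass 70% of its speed; a pose out of reach is approached as far as the arm can. A call with a gripper value outside its range is refused whole. The fingers move at their own pace and stop on an object; the grip force is fixed at half the most. Time passes only in rows, so rows that do not move let the fingers close. It gives the time, the measured TCP pose, the force, the opening and the grip force at its end, in the units of the state.
- bot.get_obs(): the state, without advancing time (a new reading comes with each control period).
- eyes.camera(name): name is "scene" or "top"; returns (picture, depth): 400x640x3 uint8, red, green, blue; 400x640 float32, m along the optical axis (not along the pixel's ray), 0 where there is no reading.
- eyes.camera_params(name): a dict with "fovy" (degrees; the focal length in pixels is half the picture's height over the tangent of half this angle, whatever the lens; pixels are square), "cx", "cy" (the principal point, pixels), "pose" (4x4, takes a point from camera to world coordinates). Camera axes: x right, y up, looking along -z (the intrinsics and any distortion apply to the point x, -y, -z); pixel columns grow to the right and rows downward; lengths in m; the calibration is good to about 2 mm. A picture is of the moment at which its call begins. camera_params takes no time and is no camera call.
- bot.sign_off(): hands the job in; it is judged then, once.
The state is a dict: "clock": time; "joint_pos": joint angles; "dq": joint speeds; "joint_efforts": joint torques, N m; "tcp_pos": TCP position; "ee_rot": TCP orientation; "contact_force": force on the tool from outside, world axes, zero at the start; "wrist_torque": the same for the moment, N m; "finger_gap": finger opening in m; "gripper_force": force on a finger pad.
Only numpy, scipy, OpenCV 4.12 (cv2) and the standard library are available. Lean on these libraries where they do the work, as an engineer would, in place of code of your own. Each camera call takes 0.05 s, during which the arm holds its last target. There are 200 camera calls.

## Working session

There is one attempt and no reset: what is moved stays moved. The work goes in short steps, Python scripts to look and compute and a shell command to move; the robot and the scene stay as the last step left them, time stands still between calls to the robot, and variables do not carry over. Pictures are saved under pics/ and viewed, at most 14 in all, crops included, and the job is handed in when it is done.

```bash
mkdir -p pics; cat > h.py <<'E'
import numpy as np,cv2
from cell import bot,eyes
def shot(n,save=None):
    p,d=eyes.camera(n)
    if save: cv2.imwrite('pics/'+save,p[:,:,::-1])
    return p,d
def cloud(n,d):
    c=eyes.camera_params(n); f=200/np.tan(np.radians(c['fovy'])/2)
    v,u=np.mgrid[0:400,0:640]
    P=np.stack([(u-c['cx'])/f*d,-(v-c['cy'])/f*d,-d,np.ones_like(d)],-1)
    W=(P@np.array(c['pose']).T)[...,:3]
    W[d<=0]=np.nan
    return W
def st():
    o=bot.get_obs()
    from scipy.spatial.transform import Rotation as R
    print('t',o['clock'],'tcp',np.round(o['tcp_pos'],4),'R',np.round(R.from_quat(o['ee_rot']).as_matrix(),3).tolist(),'F',np.round(o['contact_force'],1),'gap',o['finger_gap'],'gf',o['gripper_force'],'q',np.round(o['joint_pos'],2))
E
python3 - <<'E'
from h import *
for n in ['scene','top']:
    p,d=shot(n,n+'0.png'); c=eyes.camera_params(n); print(n,c)
    np.savez('pics/'+n+'0.npz',p=p,d=d)
st()
E
```

```text
scene {'fovy': 56.59781216846995, 'cx': 322.81829975247047, 'cy': 200.78595857234643, 'pose': array([[-0.77302203, -0.41179354,  0.48255882,  0.93512773],
       [ 0.63414662, -0.48101149,  0.60538088,  0.51791762],
       [-0.0171756 ,  0.77398581,  0.63296996,  0.67104948],
       [ 0.        ,  0.        ,  0.        ,  1.        ]])}
top {'fovy': 54.890167151730466, 'cx': 317.3379025901135, 'cy': 197.14580536115045, 'pose': array([[-2.24690794e-02,  9.95983489e-01, -8.66719654e-02,
         4.39017614e-01],
       [-9.99747531e-01, -2.23738528e-02,  2.07008938e-03,
        -4.31129034e-03],
       [ 1.22589053e-04,  8.66965964e-02,  9.96234754e-01,
         1.13869866e+00],
       [ 0.00000000e+00,  0.00000000e+00,  0.00000000e+00,
         1.00000000e+00]])}
t 0.1 tcp [0.1374 0.5319 0.2493] R [[-0.968, 0.25, -0.0], [0.25, 0.968, -0.002], [-0.0, -0.002, -1.0]] F [-0.6  0.3  0.5] gap 0.08565964953444047 gf 0.0 q [-1.36  0.31  0.01  1.51 -0.    1.32 -0.03]
```

View pics/scene0.png

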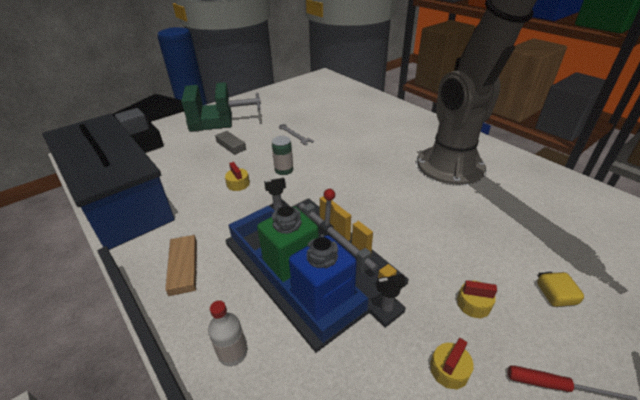

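View pics/top0.png

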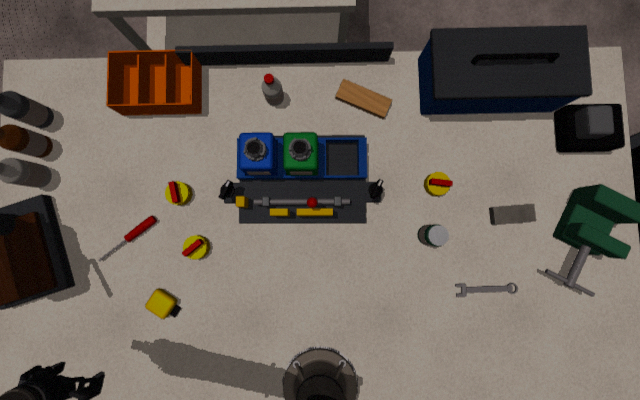

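The top view shows the blue can (256,150) and the green can (300,150), with the third pocket empty. The red ball is at (312,202) and the notch gap at about (292,212). The knobs are at (227,190) and (376,190), the caps at (177,193), (196,248) and (438,184), and the oil tin at (432,236).

```bash
cat > meas.py <<'E'
from h import *
def blobs(p,W,lo,hi,zr,mina=15,s=80,v=50):
    hsv=cv2.cvtColor(p,cv2.COLOR_RGB2HSV)
    m=np.zeros(p.shape[:2],np.uint8)
    for a,b in zip(lo,hi): m|=cv2.inRange(hsv,(a,s,v),(b,255,255))
    m[~((W[...,2]>zr[0])&(W[...,2]<zr[1]))]=0
    n,L,S,C=cv2.connectedComponentsWithStats(m)
    out=[]
    for i in range(1,n):
        if S[i,4]<mina: continue
        P=W[L==i]; mu=np.nanmedian(P,0); q=P[:,:2]-P[:,:2].mean(0)
        w,V=np.linalg.eigh(q.T@q)
        r=cv2.minAreaRect((P[:,:2]*1000).astype(np.float32))
        out.append((C[i],S[i,4],mu,np.ptp(P,axis=0),np.degrees(np.arctan2(V[1,1],V[0,1])),r))
    return out
def show(t,bs):
    for c,a,mu,e,th,r in bs: print(t,np.round(c),a,'med',np.round(mu,4),'ext',np.round(e,3),'axis',round(th,1),'rect',np.round(r[0],1),np.round(r[1],1),round(r[2],1))
E
python3 - <<'E'
from meas import *
for n in ['top','scene']:
    z=np.load(f'pics/{n}0.npz'); p,d=z['p'],z['d']; W=cloud(n,d)
    print(n); show('red',blobs(p,W,[0,170],[8,180],(.03,.2)))
    show('yel',blobs(p,W,[18],[33],(.01,.13)))
    show('blue',blobs(p,W,[100],[125],(.14,.19),100))
    show('green',blobs(p,W,[50],[80],(.14,.19),100))
    if n=='top':
        # bench z, neck tops, knobs, pockets
        print('bench',[np.round(W[r,c],4) for r,c in [(300,250),(330,500),(100,230),(120,330)]])
        for nm,(c0,c1,r0,r1),zz in [('neckB',(236,276,130,170),(.183,.21)),('neckG',(282,320,130,170),(.183,.21)),('kL',(215,240,175,205),(.1,.12)),('kR',(362,390,175,205),(.1,.12)),('base',(220,390,125,230),(.012,.03)),('pocket',(230,380,125,190),(.05,.07)),('tin',(415,455,215,255),(.1,.13)),('rail',(262,340,203,222),(.09,.108))]:
            w=W[r0:r1,c0:c1].reshape(-1,3); w=w[(w[:,2]>zz[0])&(w[:,2]<zz[1])]
            print(nm,len(w),'med',np.round(np.median(w,0),4),'rect',cv2.minAreaRect((w[:,:2]*1000).astype(np.float32)))
E
```

```text
top
red [268.  78.] 77 med [0.8447 0.1171 0.1495] ext [0.022 0.03  0.048] axis 83.6 rect [844.5 118.3] [22.5 29.3] 4.4
red [441. 182.] 123 med [ 0.5672 -0.3552  0.0638] ext [0.019 0.06  0.021] axis 81.5 rect [ 567.2 -357.2] [61.9 15.4] 81.0
red [173. 192.] 107 med [0.5562 0.3985 0.0625] ext [0.057 0.024 0.011] axis -166.9 rect [557.  397.8] [59.6 15.8] 12.0
red [312. 202.] 89 med [0.512  0.0078 0.1589] ext [0.031 0.028 0.109] axis -165.8 rect [515.    8.8] [28.1 31.2] 89.1
red [191. 248.] 116 med [0.3991 0.3465 0.0627] ext [0.043 0.051 0.01 ] axis 128.2 rect [399.3 346.7] [15.1 61.8] 37.8
yel [436. 184.] 351 med [ 0.5587 -0.3509  0.0351] ext [0.069 0.066 0.037] axis 171.5 rect [ 566.8 -355.2] [66.2 68.2] 84.4
yel [179. 194.] 315 med [0.5536 0.3852 0.0343] ext [0.07  0.07  0.052] axis 106.5 rect [556.9 398.8] [67.8 67.5] 73.0
yel [240. 201.] 110 med [0.5255 0.2073 0.0782] ext [0.038 0.039 0.069] axis -135.2 rect [529.  214.8] [37.3 38.5] 3.9
yel [278. 212.] 150 med [0.4936 0.1004 0.0988] ext [0.025 0.06  0.09 ] axis 83.5 rect [495.5 105.3] [60.1 23.9] 88.7
yel [314. 211.] 293 med [0.4
[... 2840 characters left out ...]
185 med [0.5294 0.2101 0.0806] ext [0.101 0.08  0.094] axis -154.0 rect [517.5 204.7] [114.7  35.3] 33.8
yel [560. 289.] 1124 med [0.2561 0.4512 0.0344] ext [0.082 0.085 0.029] axis 86.0 rect [246.1 448.9] [68.6 64.7] 55.0
yel [475. 303.] 617 med [0.4229 0.3601 0.0351] ext [0.05  0.067 0.047] axis 115.9 rect [414.9 353.2] [43.7 67.4] 15.3
yel [451. 366.] 1105 med [0.5692 0.4103 0.0363] ext [0.069 0.067 0.053] axis 109.9 rect [559.6 402.1] [67.4 66.9] 12.0
blue [321. 267.] 1556 med [0.6743 0.1784 0.1594] ext [0.099 0.089 0.048] axis 150.2 rect [651.4 154.9] [88.3 98.1] 89.1
green [287. 234.] 1160 med [0.6714 0.0677 0.1589] ext [0.098 0.088 0.038] axis 150.1 rect [649.5  40.7] [87.1 98.2] 89.5
```

```bash
python3 - <<'E'
import cv2
p=cv2.imread('pics/top0.png')[120:240,210:395]
cv2.imwrite('pics/crop0.png',cv2.resize(p,None,fx=4.3,fy=4.3,interpolation=cv2.INTER_CUBIC))
E
```

```text
(no output)
```

View pics/crop0.png

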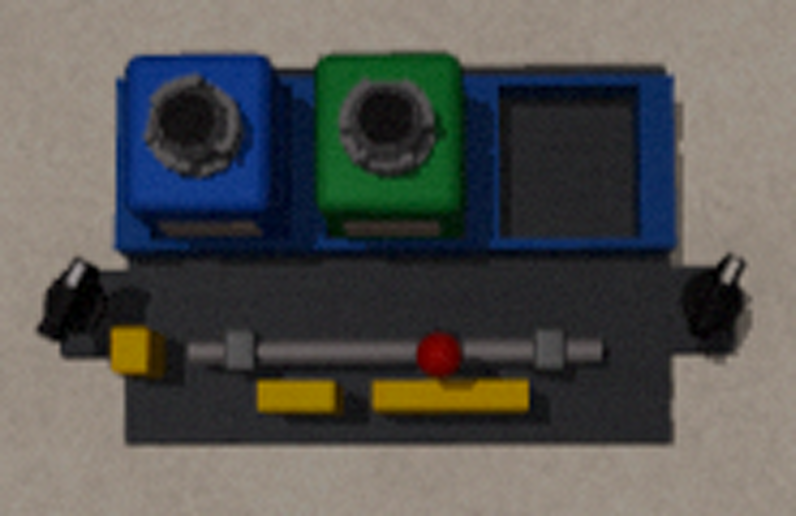

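Blue and green cans are present and all points agree with the given heights and sizes. I'm moving towards the ball.

```bash
python3 -m creep '[[85,0,0,0,-0.118],[85,0,0,0,-0.117],[85,-21,-28,0,0],[85,-21,-28,0,0],[85,-21,-28,0,0],[85,-21,-28,0,0],[85,-21,-28,0,0],[85,-21,-28,0,0],[85,-21,-28,0,0],[85,-21,-28,0,0],[85,-21,-28,0,0],[85,-21,-28,0,0],[85,-21,-28,0,0],[85,-21,-28,0,0],[85,-21,-28,0,0],[85,-21,-28,0,0],[85,-21,-28,0,0],[85,-21,-28,0,0],[85,-21,-28,0,0],[85,0,0,0,0]]'; python3 -c "from h import *;st()"
```

```text
clock: 2.1
tcp_pos: [0.4879, 0.0442, 0.2501]
ee_rot: [0.014, 1.0, -0.002, 0.001]
contact_force: [-0.4, -0.7, -0.4]
finger_gap: 0.085
gripper_force: 0.0
t 2.1 tcp [0.4879 0.0442 0.2501] R [[-1.0, 0.027, 0.001], [0.027, 1.0, -0.004], [-0.001, -0.004, -1.0]] F [-0.4 -0.7 -0.4] gap 0.08495875465265558 gf 0.0 q [-0.55  0.2   0.5   1.69 -0.09  1.28  1.51]
```

```bash
python3 -m creep '[[85,-13,-17,0,0],[85,-12.5,-17,0,0],[85,0,0,25,0],[85,0,0,25,0],[85,0,0,25,0],[85,0,0,25,0],[85,0,0,0,0],[0,0,0,0,0],[0,0,0,0,0],[0,0,0,0,0],[0,0,0,0,0],[0,0,0,0,0],[0,0,0,0,0]]'; python3 -c "from h import *;st()"
```

```text
clock: 3.4
tcp_pos: [0.5122, 0.0133, 0.1522]
ee_rot: [0.01, 1.0, -0.001, 0.002]
contact_force: [-1.0, -3.4, 5.6]
finger_gap: 0.0251
gripper_force: 58.5
t 3.4 tcp [0.5122 0.0133 0.1522] R [[-1.0, 0.019, 0.003], [0.019, 1.0, -0.003], [-0.003, -0.003, -1.0]] F [-1.  -3.4  5.6] gap 0.025140305964057304 gf 58.46831917762756 q [-0.46  0.33  0.5   1.78 -0.18  1.07  1.66]
```

```bash
python3 -m creep '[[0,0,10,0,0],[0,0,10,0,0],[0,0,10,0,0],[0,0,10,0,0],[0,0,10,0,0],[0,0,5,0,0],[0,0,0,0,0],[0,0,0,0,0]]'; python3 -c "
from meas import *
p,d=shot('top');W=cloud('top',d);show('red',blobs(p,W,[0,170],[8,180],(.05,.2)));show('yel',blobs(p,W,[18],[33],(.09,.11)))"
```

```text
clock: 4.2
tcp_pos: [0.5131, 0.0643, 0.1522]
ee_rot: [0.011, 1.0, -0.004, 0.001]
contact_force: [-1.5, -10.0, 7.1]
finger_gap: 0.0252
gripper_force: 59.0
red [268.  78.] 77 med [0.8448 0.1169 0.1491] ext [0.023 0.03  0.05 ] axis 71.9 rect [844.9 118.9] [22.7 29.9] 1.7
red [441. 182.] 125 med [ 0.5674 -0.3548  0.0634] ext [0.019 0.061 0.015] axis 82.2 rect [ 567.4 -357.2] [60.8 15.7] 83.2
red [173. 192.] 109 med [0.5565 0.3981 0.0631] ext [0.057 0.025 0.011] axis -167.2 rect [557.6 398.7] [59.2 15. ] 13.9
red [191. 248.] 120 med [0.3989 0.3465 0.0631] ext [0.046 0.05  0.01 ] axis 128.6 rect [399.5 345.7] [15.  60.4] 37.6
yel [316. 212.] 229 med [ 0.4892 -0.002   0.099 ] ext [0.018 0.087 0.014] axis 88.9 rect [489.3  -1.9] [86.7 16.5] 88.7
```

```bash
python3 -m creep '[[0,0,5,0,0],[0,0,0,0,0],[0,7,0,1,0],[0,7,0,1.5,0],[0,0,0,0,0],[0,6.8,0,2.2,0],[0,6.7,0,2.3,0],[0,0,0,0,0]]'; python3 -c "from h import *;st()"
```

```text
clock: 5.05
tcp_pos: [0.4846, 0.0695, 0.1452]
ee_rot: [0.009, 1.0, -0.004, 0.0]
contact_force: [-4.0, -10.6, 10.4]
finger_gap: 0.0248
gripper_force: 60.1
t 5.05 tcp [0.4846 0.0695 0.1452] R [[-1.0, 0.018, 0.001], [0.018, 1.0, -0.008], [-0.001, -0.008, -1.0]] F [ -4.  -10.6  10.4] gap 0.024839299118118212 gf 60.13338267803192 q [-0.57  0.3   0.48  1.84 -0.15  1.04  1.51]
```

```bash
python3 -m creep '[[0,6.3,0,3.2,0],[0,6.3,0,3.3,0],[0,0,0,0,0],[0,5.8,0,4.1,0],[0,5.7,0,4.2,0],[0,0,0,0,0],[0,5.1,0,5,0],[0,5.1,0,5,0],[0,1.5,0,2,0],[0,0,0,0,0]]'; python3 -c "from h import *;st();shot('scene','s1.png')"
```

```text
clock: 6.05
tcp_pos: [0.448, 0.0773, 0.1159]
ee_rot: [0.009, 1.0, -0.0, -0.001]
contact_force: [0.2, -0.1, 1.3]
finger_gap: -0.0002
gripper_force: 0.0
t 6.05 tcp [0.448  0.0773 0.1159] R [[-1.0, 0.017, -0.001], [0.017, 1.0, -0.0], [0.001, -0.0, -1.0]] F [ 0.2 -0.1  1.3] gap -0.00016765427728621283 gf 0.0 q [-0.6   0.26  0.46  1.97 -0.14  0.95  1.49]
```

View pics/s1.png

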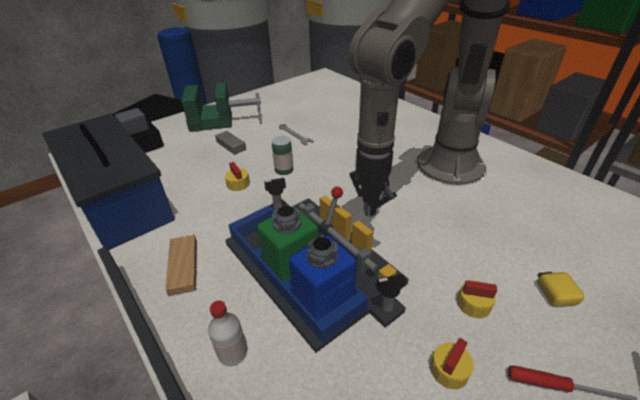

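The fingers lost the ball: it is at (337,192), sprung back and tipped towards the rail. I'm measuring it again.

```bash
python3 -m creep '[[30,0,0,-30,0],[85,0,0,-40,0],[85,0,0,-30,0],[85,30,0,0,0],[85,30,0,0,0],[85,30,0,0,0]]'; python3 - <<'E'
from meas import *
from scipy.optimize import least_squares
for n in ['top','scene']:
    p,d=shot(n,n+'2.png');W=cloud(n,d)
    show('red',[b for b in blobs(p,W,[0,170],[8,180],(.12,.2)) if b[2][0]<.7])
    hsv=cv2.cvtColor(p,cv2.COLOR_RGB2HSV)
    m=(cv2.inRange(hsv,(0,120,50),(8,255,255))|cv2.inRange(hsv,(170,120,50),(180,255,255)))>0
    m&=(W[...,2]>.12)&(W[...,0]<.7); m=cv2.erode(m.astype(np.uint8),np.ones((3,3)))>0
    P=W[m]; r=least_squares(lambda c:np.linalg.norm(P-c,axis=1)-.014,P.mean(0)-[0,0,.01],loss='soft_l1',f_scale=.002)
    print('sphere',n,np.round(r.x,4),m.sum(),r.cost)
    if n=='top':
        m=(cv2.inRange(hsv,(18,80,50),(33,255,255))>0)&(W[...,2]>.085)&(W[...,2]<.11)&(abs(W[...,1])<.2)
        for a in blobs(p,W,[18],[33],(.09,.11)): print(np.round(a[5],1) if 0 else a[5])
E
```

```text
clock: 6.7
tcp_pos: [0.3583, 0.0786, 0.2169]
ee_rot: [0.009, 1.0, 0.0, 0.001]
contact_force: [-0.4, 0.2, -0.6]
finger_gap: 0.0846
gripper_force: 0.0
red [312. 211.] 82 med [0.4892 0.0083 0.1537] ext [0.026 0.023 0.015] axis -171.8 rect [489.7   9.4] [23.2 25.9] 89.0
sphere top [0.489  0.0085 0.1432] 45 4.009231941707014e-05
((491.5544128417969, 99.40541076660156), (46.3595085144043, 16.467979431152344), 88.66675567626953)
((490.1852722167969, 35.86091995239258), (27.06951332092285, 16.394628524780273), 88.91472625732422)
((488.848876953125, -24.98897361755371), (40.707801818847656, 16.355091094970703), 88.83147430419922)
red [337. 192.] 100 med [0.4953 0.0172 0.1522] ext [0.024 0.019 0.021] axis 146.0 rect [493.4  15.8] [17.9 23.9] 68.2
sphere scene [0.4897 0.0099 0.146 ] 48 3.6636000915535815e-05
```

```bash
python3 -m creep '[[85,-27,-13,0,0],[85,-27,-13,0,0],[85,-27,-13,0,0],[85,-26,-13,0,0],[85,-26,-12,0,0],[85,0,0,0,0],[85,0,0,20,0],[85,0,0,20,0],[85,0,0,20,0],[85,0,0,20,0],[85,0,0,0,0],[85,0,0,0,0]]'; python3 -c "from h import *;st()"
```

```text
clock: 8.0
tcp_pos: [0.4907, 0.0123, 0.1367]
ee_rot: [0.009, 1.0, -0.0, -0.0]
contact_force: [0.6, -0.3, -0.8]
finger_gap: 0.0848
gripper_force: 0.0
t 8.0 tcp [0.4907 0.0123 0.1367] R [[-1.0, 0.017, -0.0], [0.017, 1.0, -0.0], [0.0, -0.0, -1.0]] F [ 0.6 -0.3 -0.8] gap 0.08477820802644993 gf 0.0 q [-0.51  0.32  0.55  1.85 -0.19  1.02  1.68]
```

Close on the handle slightly below the ball's centre, ease off the rail, slide.

```bash
python3 -m creep '[[0,0,0,2,0],[0,0,0,0,0],[0,0,0,0,0],[0,0,0,0,0],[0,0,0,0,0],[0,0,0,0,0]]'; python3 -m creep '[[0,-5,0,-1.5,0],[0,-4,0,-1,0],[0,0,10,0,0],[0,0,10,0,0],[0,0,10,0,0],[0,0,10,0,0],[0,0,10,0,0],[0,0,5.5,0,0],[0,0,0,0,0],[0,0,0,0,0],[0,0,0,0,0]]'; python3 -c "
from meas import *
st()
p,d=shot('scene');W=cloud('scene',d);show('red',[b for b in blobs(p,W,[0,170],[8,180],(.12,.2),5) if b[2][0]<.7])"
```

```text
clock: 8.6
tcp_pos: [0.491, 0.0104, 0.1354]
ee_rot: [0.009, 1.0, -0.001, 0.001]
contact_force: [-1.2, -3.5, 6.2]
finger_gap: 0.0256
gripper_force: 58.4
clock: 9.7
tcp_pos: [0.4996, 0.0618, 0.1378]
ee_rot: [0.011, 1.0, -0.003, -0.001]
contact_force: [-3.9, -10.3, 9.4]
finger_gap: 0.0254
gripper_force: 59.0
t 9.7 tcp [0.4996 0.0618 0.1378] R [[-1.0, 0.022, -0.003], [0.022, 1.0, -0.007], [0.002, -0.007, -1.0]] F [ -3.9 -10.3   9.4] gap 0.025374796296256896 gf 58.984041810035706 q [-0.59  0.34  0.53  1.82 -0.19  1.04  1.57]
red [347. 204.] 63 med [0.5097 0.0657 0.1551] ext [0.015 0.021 0.035] axis 74.3 rect [509.4  64.8] [23.7 12. ] 57.5
```

```bash
python3 -m creep '[[0,0,4,0,0],[0,0,0,0,0],[0,0,0,0,0],[0,7,0,2,0],[0,0,0,0,0],[0,6.5,0,2,0],[0,0,0,0,0],[0,0,0,0,0]]'; python3 -c "
from meas import *
p,d=shot('scene');W=cloud('scene',d);show('red',[b for b in blobs(p,W,[0,170],[8,180],(.12,.2),5) if b[2][0]<.7])"
```

```text
clock: 10.55
tcp_pos: [0.4871, 0.0658, 0.1335]
ee_rot: [0.011, 1.0, -0.003, -0.0]
contact_force: [-2.3, -9.8, 5.9]
finger_gap: 0.0253
gripper_force: 59.0
red [352. 204.] 64 med [0.4967 0.0695 0.1509] ext [0.016 0.023 0.034] axis 71.4 rect [496.4  68.9] [27.5 11.8] 52.9
```

```bash
python3 -m creep '[[0,6.4,0,3,0],[0,0,0,0,0],[0,6.3,0,3,0],[0,0,0,0,0],[0,0,0,0,0]]'; python3 -c "
from meas import *
p,d=shot('scene');W=cloud('scene',d);show('red',[b for b in blobs(p,W,[0,170],[8,180],(.1,.2),5) if b[2][0]<.7])"
```

```text
clock: 11.1
tcp_pos: [0.476, 0.0662, 0.1276]
ee_rot: [0.011, 1.0, -0.003, 0.002]
contact_force: [0.8, -10.4, 1.7]
finger_gap: 0.0257
gripper_force: 59.3
red [356. 204.] 64 med [0.4854 0.0699 0.1457] ext [0.014 0.024 0.029] axis 71.0 rect [485.6  70.6] [25.5 11.4] 53.6
```

Holding well; continuing down the arc.

```bash
python3 -m creep '[[0,5.8,0,4,0],[0,0,0,0,0],[0,5.7,0,4,0],[0,0,0,0,0],[0,5.2,0,5,0],[0,0,0,0,0],[0,0,0,0,0]]'; python3 -c "
from meas import *
p,d=shot('scene');W=cloud('scene',d);show('red',[b for b in blobs(p,W,[0,170],[8,180],(.1,.2),5) if b[2][0]<.7])"
```

```text
clock: 11.85
tcp_pos: [0.4599, 0.0667, 0.1141]
ee_rot: [0.01, 1.0, -0.004, 0.002]
contact_force: [4.9, -10.8, -3.6]
finger_gap: 0.0256
gripper_force: 59.4
red [609.  72.] 5 med [-0.7443  0.1284  0.152 ] ext [0.006 0.001 0.015] axis 176.6 rect [-745.1  128.1] [0.7 6.2] 88.7
red [606.  77.] 5 med [-0.7435  0.1268  0.1321] ext [0.007 0.003 0.01 ] axis -166.6 rect [-743.6  127.3] [6.9 3. ] 31.2
red [361. 205.] 60 med [0.4686 0.0698 0.1325] ext [0.014 0.022 0.033] axis 70.3 rect [469.1  70.7] [25.2 11.5] 54.5
```

```bash
python3 -m creep '[[0,5,0,5,0],[0,0,0,0,0],[0,3.5,0,4,0],[0,0,0,0,0],[0,0,0,0,0],[85,0,0,0,0],[85,0,0,0,0],[85,0,0,0,0],[85,0,0,0,0]]'; python3 -m creep '[[85,0,0,-20,0],[85,0,0,-40,0],[85,0,0,-40,0],[85,0,0,0,0]]';python3 - <<'E'
from meas import *
for n in ['top','scene']:
    p,d=shot(n,n+'3.png');W=cloud(n,d)
    show('red',[b for b in blobs(p,W,[0,170],[8,180],(.1,.2)) if .3<b[2][0]<.7])
E
```

```text
clock: 12.8
tcp_pos: [0.4487, 0.0734, 0.1047]
ee_rot: [0.008, 1.0, 0.0, -0.001]
contact_force: [-0.5, 0.0, -0.2]
finger_gap: 0.0814
gripper_force: 0.0
clock: 13.2
tcp_pos: [0.4529, 0.0738, 0.21]
ee_rot: [0.008, 1.0, 0.002, 0.005]
contact_force: [1.0, 0.9, 0.5]
finger_gap: 0.0851
gripper_force: 0.0
red [363. 204.] 101 med [0.4576 0.0663 0.1251] ext [0.023 0.021 0.023] axis 139.6 rect [456.1  64.3] [17.6 23.7] 37.7
```

Bolt is held in the notch (ball about 50 mm left of its start, at 118 mm height). Next the left knob.

```bash
python3 -m creep '[[85,-16.7,28.6,-5,0],[85,-16.7,28.6,0,0],[85,-16.7,28.6,0,0],[85,-16.7,28.6,0,0],[85,-16.7,28.6,0,0],[85,-16.7,28.6,0,0],[85,0,0,0,0.115],[85,0,0,0,0.115],[85,0,0,0,0.115],[85,0,0,0,0.115],[85,0,0,0,0],[85,0,0,0,0],[85,0,0,0,0]]'; python3 -c "from h import *;st()"
```

```text
clock: 14.6
tcp_pos: [0.5519, 0.2423, 0.2092]
ee_rot: [0.236, 0.972, -0.0, -0.001]
contact_force: [0.0, 0.2, -0.2]
finger_gap: 0.0848
gripper_force: 0.0
t 14.6 tcp [0.5519 0.2423 0.2092] R [[-0.889, 0.458, -0.002], [0.458, 0.889, -0.0], [0.001, -0.001, -1.0]] F [ 0.   0.2 -0.2] gap 0.08480386981783035 gf 0.0 q [-0.82  0.48  0.57  1.44 -0.26  1.3   0.86]
```

```bash
python3 -m creep '[[85,-3,3.2,0,0],[85,0,0,26,0],[85,0,0,26,0],[85,0,0,26,0],[85,0,0,24,0],[85,0,0,0,0],[0,0,0,0,0],[0,0,0,0,0],[0,0,0,0,0],[0,0,0,0,0],[0,0,0,0,0],[0,0,0,0,0]]'; python3 -c "from h import *;st();print(bot.get_obs()['wrist_torque'])"
```

```text
clock: 15.8
tcp_pos: [0.5568, 0.2434, 0.1091]
ee_rot: [0.237, 0.972, 0.0, 0.0]
contact_force: [-1.6, -0.6, 4.6]
finger_gap: 0.0127
gripper_force: 60.0
t 15.8 tcp [0.5568 0.2434 0.1091] R [[-0.888, 0.46, 0.001], [0.46, 0.888, 0.0], [-0.0, 0.0, -1.0]] F [-1.6 -0.6  4.6] gap 0.012673477968583459 gf 60.03429293632507 q [-0.8   0.58  0.53  1.56 -0.32  1.09  0.9 ]
[-0.19330687  0.41056501  0.05409538]
```

```bash
python3 -m creep '[[0,0,0,0,0.14],[0,0,0,0,0.14],[0,0,0,0,0.14],[0,0,0,0,0.14],[0,0,0,0,0.14],[0,0,0,0,0.14],[0,0,0,0,0.14],[0,0,0,0,0.14],[0,0,0,0,0.14],[0,0,0,0,0.14],[0,0,0,0,0.14],[0,0,0,0,0.14],[0,0,0,0,0.14],[0,0,0,0,0],[0,0,0,0,0]]'; python3 -c "from h import *;st();print(bot.get_obs()['wrist_torque'])"
python3 -m creep '[[0,0,0,0,0.06],[0,0,0,0,0.05],[0,0,0,0,0.04],[0,0,0,0,0],[0,0,0,0,0]]'; python3 -c "from h import *;st();print(bot.get_obs()['wrist_torque'])"
```

```text
clock: 17.3
tcp_pos: [0.5561, 0.2432, 0.1091]
ee_rot: [0.912, 0.409, -0.001, -0.0]
contact_force: [-3.4, -2.4, 7.2]
finger_gap: 0.0127
gripper_force: 60.4
t 17.3 tcp [0.5561 0.2432 0.1091] R [[0.665, 0.747, -0.001], [0.747, -0.665, -0.0], [-0.001, -0.001, -1.0]] F [-3.4 -2.4  7.2] gap 0.012675322832614785 gf 60.41277587413788 q [-1.05  0.71  0.96  1.57 -0.62  1.19 -0.69]
[-0.31341074  0.73481651 -0.05538415]
clock: 17.8
tcp_pos: [0.556, 0.2433, 0.1091]
ee_rot: [0.94, 0.342, -0.001, 0.0]
contact_force: [-3.5, -2.0, 7.3]
finger_gap: 0.0127
gripper_force: 62.4
t 17.8 tcp [0.556  0.2433 0.1091] R [[0.766, 0.643, -0.001], [0.643, -0.766, -0.001], [-0.002, 0.0, -1.0]] F [-3.5 -2.   7.3] gap 0.012738914860017533 gf 62.38476276397705 q [-1.06  0.73  1.    1.57 -0.64  1.21 -0.82]
[-0.49906191  0.78946928  0.95144795]
```

```bash
python3 -m creep '[[85,0,0,0,0],[85,0,0,0,0],[85,0,0,0,0],[85,0,0,-25,0],[85,0,0,-45,0],[85,0,0,-45,0],[85,0,0,-35,0],[85,0,0,0,-0.14],[85,0,0,0,-0.14],[85,0,0,0,-0.14],[85,0,0,0,-0.14],[85,0,0,0,-0.14],[85,0,0,0,-0.14],[85,0,0,0,-0.14],[85,0,0,0,-0.14],[85,0,0,0,-0.14],[85,0,0,0,-0.14],[85,0,0,0,-0.14],[85,0,0,0,-0.14],[85,0,0,0,-0.14]]'; python3 -m creep '[[85,0,0,0,-0.14],[85,0,0,0,-0.02],[85,0,0,0,0],[85,0,0,0,0]]'; python3 -c "from h import *;st()"
```

```text
clock: 19.8
tcp_pos: [0.5566, 0.2436, 0.2577]
ee_rot: [0.306, 0.952, -0.0, -0.0]
contact_force: [-0.1, -0.7, -0.2]
finger_gap: 0.0851
gripper_force: 0.0
clock: 20.2
tcp_pos: [0.5566, 0.2436, 0.2579]
ee_rot: [0.233, 0.973, -0.0, -0.0]
contact_force: [-0.2, -0.0, 0.4]
finger_gap: 0.0852
gripper_force: 0.0
t 20.2 tcp [0.5566 0.2436 0.2579] R [[-0.892, 0.453, -0.0], [0.453, 0.892, -0.0], [-0.0, -0.0, -1.0]] F [-0.2 -0.   0.4] gap 0.08517870344239738 gf 0.0 q [-0.85  0.48  0.63  1.35 -0.28  1.41  0.87]
```

```bash
python3 -m creep '[[85,-14.9,-30.7,0,0],[85,-14.9,-30.7,0,0],[85,-14.9,-30.7,0,0],[85,-14.9,-30.7,0,0],[85,-14.9,-30.7,0,0],[85,-14.9,-30.7,0,0],[85,-14.9,-30.7,0,0],[85,-14.9,-30.7,0,0],[85,-14.9,-30.7,0,0],[85,-14.9,-30.7,0,0],[85,-14.9,-30.7,0,0],[85,-14.9,-30.7,0,0],[85,0,0,0,0],[85,0,0,0,0],[85,0,0,0,0]]'; python3 - <<'E'
from meas import *
st()
p,d=shot('scene','s4.png')
E
```

```text
clock: 21.7
tcp_pos: [0.5505, -0.1641, 0.2578]
ee_rot: [0.231, 0.973, 0.001, -0.0]
contact_force: [0.1, -0.0, -0.4]
finger_gap: 0.0849
gripper_force: 0.0
t 21.7 tcp [ 0.5505 -0.1641  0.2578] R [[-0.893, 0.45, -0.0], [0.45, 0.893, 0.001], [0.001, 0.001, -1.0]] F [ 0.1 -0.  -0.4] gap 0.0848794386358603 gf 0.0 q [-0.26  0.42  0.75  1.45 -0.29  1.38  1.61]
```

```bash
python3 -m creep '[[85,0.3,-2,30,0],[85,0,0,30,0],[85,0,0,30,0],[85,0,0,30,0],[85,0,0,29,0],[85,0,0,0,0],[0,0,0,0,0],[0,0,0,0,0],[0,0,0,0,0],[0,0,0,0,0],[0,0,0,0,0],[0,0,0,0,0]]'; python3 -c "from h import *;st();print(bot.get_obs()['wrist_torque'])"

```

```text
clock: 22.95
tcp_pos: [0.55, -0.1668, 0.1102]
ee_rot: [0.231, 0.973, 0.001, 0.001]
contact_force: [-0.8, 2.7, 5.6]
finger_gap: 0.0128
gripper_force: 60.9
t 22.95 tcp [ 0.55   -0.1668  0.1102] R [[-0.893, 0.45, 0.002], [0.45, 0.893, 0.001], [-0.002, 0.002, -1.0]] F [-0.8  2.7  5.6] gap 0.012767464166712298 gf 60.9243643283844 q [-0.22  0.55  0.69  1.66 -0.39  1.08  1.69]
[ 0.39531534  0.08266527 -0.02532606]
```

```bash
python3 -m creep '[[0,0,0,0,0.14],[0,0,0,0,0.14],[0,0,0,0,0.14],[0,0,0,0,0.14],[0,0,0,0,0.14],[0,0,0,0,0.14],[0,0,0,0,0.14],[0,0,0,0,0.14],[0,0,0,0,0.14],[0,0,0,0,0.14],[0,0,0,0,0.14],[0,0,0,0,0.14],[0,0,0,0,0.14],[0,0,0,0,0.06],[0,0,0,0,0.05],[0,0,0,0,0.04],[0,0,0,0,0],[0,0,0,0,0]]'; python3 -c "from h import *;st();print(bot.get_obs()['wrist_torque'])"
```

```text
clock: 24.75
tcp_pos: [0.5487, -0.1669, 0.1102]
ee_rot: [0.938, 0.346, -0.0, -0.001]
contact_force: [-3.1, 2.2, 8.6]
finger_gap: 0.0125
gripper_force: 62.0
t 24.75 tcp [ 0.5487 -0.1669  0.1102] R [[0.76, 0.65, -0.001], [0.65, -0.76, 0.001], [-0.0, -0.001, -1.0]] F [-3.1  2.2  8.6] gap 0.012457945681776954 gf 61.965930461883545 q [-0.47  0.75  1.16  1.67 -0.72  1.22 -0.  ]
[0.48501379 0.63462999 0.66272892]
```

```bash
python3 -m creep '[[85,0,0,0,0],[85,0,0,0,0],[85,0,0,0,0],[85,0,0,-25,0],[85,0,0,-45,0],[85,0,0,-45,0],[85,0,0,-45,0],[85,-38,-32,0,0],[85,-38,32,0,0],[85,-38,32,0,0],[85,-38,32,0,0],[85,0,0,0,0],[85,0,0,0,0]]'; python3 - <<'E'
from meas import *
st()
for n in ['top','scene']:
    p,d=shot(n,n+'5.png');W=cloud(n,d)
    show('red',[b for b in blobs(p,W,[0,170],[8,180],(.04,.15)) if .3<b[2][0]<.7])
    show('yel',[b for b in blobs(p,W,[18],[33],(.03,.045))])
    if n=='top':
        for nm,(c0,c1,r0,r1),zz in [('neckB',(236,276,130,170),(.183,.21)),('neckG',(282,320,130,170),(.183,.21)),('kL',(215,240,175,205),(.1,.12)),('kR',(362,390,175,205),(.1,.12))]:
            w=W[r0:r1,c0:c1].reshape(-1,3); w=w[(w[:,2]>zz[0])&(w[:,2]<zz[1])]
            print(nm,len(w),cv2.minAreaRect((w[:,:2]*1000).astype(np.float32)) if len(w) else '')
    else:
        for nm,y in [('B',.15),('G',.037)]:
            w=W.reshape(-1,3); w=w[(w[:,2]>.183)&(w[:,2]<.21)&(abs(w[:,1]-y)<.05)&(abs(w[:,0]-.65)<.05)]
            print(nm,len(w),cv2.minAreaRect((w[:,:2]*1000).astype(np.float32)))
E
```

```text
clock: 26.05
tcp_pos: [0.4727, -0.3169, 0.2689]
ee_rot: [0.94, 0.342, -0.0, 0.0]
contact_force: [-0.3, 0.8, -0.7]
finger_gap: 0.0851
gripper_force: 0.0
t 26.05 tcp [ 0.4727 -0.3169  0.2689] R [[0.766, 0.643, -0.0], [0.643, -0.766, -0.0], [-0.0, 0.0, -1.0]] F [-0.3  0.8 -0.7] gap 0.08505136765618893 gf 0.0 q [-0.19  0.54  1.17  1.45 -0.5   1.47  0.11]
red [441. 182.] 129 med [ 0.5673 -0.3557  0.0634] ext [0.019 0.06  0.027] axis 82.1 rect [ 567.3 -357. ] [60.7 16.1] 82.1
red [173. 192.] 111 med [0.5563 0.3979 0.063 ] ext [0.057 0.024 0.013] axis -166.8 rect [557.5 398.7] [59.7 15.2] 12.2
red [294. 226.] 86 med [0.4513 0.0577 0.1266] ext [0.027 0.024 0.025] axis 142.6 rect [452.8  58.1] [23.9 26.6] 88.7
red [191. 248.] 125 med [0.399  0.345  0.0622] ext [0.043 0.053 0.014] axis 127.5 rect [399.7 345.8] [15.1 58.7] 38.0
yel [438. 184.] 297 med [ 0.557  -0.3548  0.0357] ext [0.067 0.064 0.013] axis 172.6 rect [ 566.8 -354.7] [67.1 63.4] 2.8
yel [178. 193.] 259 med [0.5559 0.3875 0.0349] ext [0.067 0.067 0.01 ] axis 109.1 rect [556.3 398.3] [64.9 67.1] 39.9
yel [196. 247.] 308 med [0.3984
[... 1572 characters left out ...]
.6] [28.1  2.2] 89.9
yel [562. 286.] 773 med [0.2494 0.4501 0.0356] ext [0.081 0.082 0.01 ] axis 70.9 rect [244.7 448.4] [67.7 62.1] 55.2
yel [378. 285.] 16 med [0.5408 0.2038 0.0373] ext [0.002 0.008 0.013] axis 88.1 rect [540.6 203.2] [1.8 7.6] 0.8
yel [477. 301.] 391 med [0.4186 0.3604 0.0368] ext [0.052 0.067 0.012] axis 119.0 rect [413.9 353.6] [43.5 67.3] 17.4
yel [452. 363.] 867 med [0.5633 0.4095 0.0369] ext [0.068 0.067 0.011] axis 105.1 rect [559.  402.3] [66.  66.3] 9.1
B 509 ((649.4908447265625, 153.6727294921875), (56.47825241088867, 51.20547866821289), 48.239994049072266)
G 389 ((649.3458862304688, 40.172698974609375), (51.7178955078125, 54.062538146972656), 55.031455993652344)
```

View pics/top5.png

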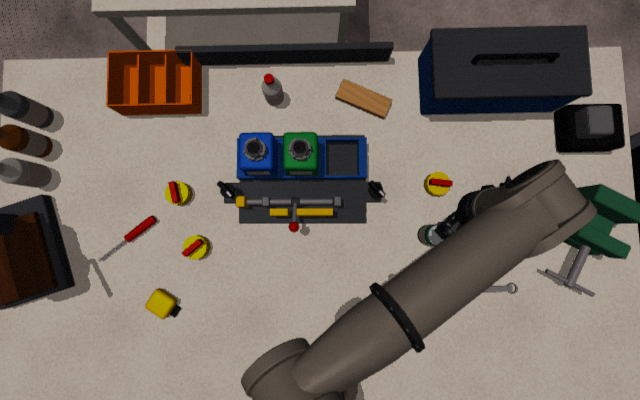

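Top view: the handle lies in the notch at (294,226), both knobs are turned to about 137–140°, and the caps have not moved. I'm taking the right-hand cap at (438,184) first.

```bash
python3 -m creep '[[85,0,0,0,-0.147],[85,0,0,0,-0.147],[85,0,0,0,-0.147],[85,0,0,0,-0.146],[85,0,0,0,-0.146],[85,-4.9,20,0,0],[85,-4.9,20,0,0],[85,-4.9,20,0,0],[85,-4.8,20,0,0],[85,-4.8,20,0,0],[85,0,0,40,0],[85,0,0,40,0],[85,0,0,40,0],[85,0,0,0,0],[85,0,0,0,0]]'; python3 -c "from h import *;st()"
```

```text
clock: 27.65
tcp_pos: [0.5715, -0.3498, 0.1489]
ee_rot: [0.752, 0.659, -0.0, -0.001]
contact_force: [0.5, -0.9, 1.1]
finger_gap: 0.0849
gripper_force: 0.0
t 27.65 tcp [ 0.5715 -0.3498  0.1489] R [[0.13, 0.991, -0.001], [0.991, -0.13, 0.001], [0.001, -0.001, -1.0]] F [ 0.5 -0.9  1.1] gap 0.08492001503030508 gf 0.0 q [ 0.04  0.76  0.88  1.31 -0.57  1.33  0.78]
```

```bash
python3 -m creep '[[85,-5.4,-2.1,0,0],[85,0,0,30,0],[85,0,0,30,0],[85,0,0,20,0],[85,0,0,9,0],[85,0,0,0,0],[85,0,0,0,0],[0,0,0,0,0],[0,0,0,0,0],[0,0,0,0,0],[0,0,0,0,0],[0,0,0,0,0],[0,0,0,0,0]]'; python3 -c "from h import *;st()"
```

```text
clock: 28.95
tcp_pos: [0.5678, -0.3571, 0.0603]
ee_rot: [0.753, 0.658, 0.0, 0.0]
contact_force: [0.5, 0.7, 0.7]
finger_gap: 0.0148
gripper_force: 59.3
t 28.95 tcp [ 0.5678 -0.3571  0.0603] R [[0.133, 0.991, 0.001], [0.991, -0.133, -0.0], [-0.0, 0.001, -1.0]] F [0.5 0.7 0.7] gap 0.014784484843884182 gf 59.31001424789429 q [ 0.06  0.84  0.83  1.4  -0.64  1.18  0.84]
```

```bash
python3 -m creep '[[0,0,0,-20,0],[0,0,0,-35,0],[0,0,0,-40,0],[0,0,0,-40,0],[0,0,0,-40,0],[0,0,0,-40,0],[0,0,0,-15,0],[0,0,0,0,0]]'; python3 -m creep '[[0,28,1.8,0,0],[0,28,1.8,0,0],[0,28,1.8,0,0],[0,28,1.8,0,0],[0,28,1.8,0,0],[0,28,1.8,0,0],[0,28,1.8,0,0],[0,28,1.8,0,0],[0,28,1.8,0,0],[0,28,1.8,0,0],[0,28,1.8,0,0],[0,28,1.8,0,0],[0,28,1.8,0,0],[0,28,1.8,0,0],[0,0,0,0,0],[0,0,0,0,0]]'; python3 - <<'E'
from meas import *
st()
p,d=shot('scene','s6.png');W=cloud('scene',d)
show('yel',blobs(p,W,[18],[33],(.2,.3)))
p,d=shot('top','t6.png');W=cloud('top',d)
show('yel',blobs(p,W,[18],[33],(.2,.3)))
E
```

```text
clock: 29.75
tcp_pos: [0.5679, -0.3584, 0.293]
ee_rot: [0.753, 0.658, 0.0, 0.003]
contact_force: [0.4, 0.2, -2.7]
finger_gap: 0.0147
gripper_force: 59.1
clock: 31.35
tcp_pos: [0.644, 0.0292, 0.2875]
ee_rot: [0.752, 0.659, -0.002, -0.001]
contact_force: [0.4, -0.5, -0.3]
finger_gap: 0.0146
gripper_force: 58.9
t 31.35 tcp [0.644  0.0292 0.2875] R [[0.132, 0.991, -0.004], [0.991, -0.132, -0.0], [-0.001, -0.004, -1.0]] F [ 0.4 -0.5 -0.3] gap 0.014627450530806482 gf 58.92406761646271 q [-0.57  0.63  0.93  1.16 -0.49  1.57  0.13]
yel [314.   3.] 96 med [-0.4749 -1.289   0.2152] ext [0.023 0.15  0.027] axis 90.9 rect [ -476.2 -1298.3] [ 20.3 149.5] 2.1
yel [179.   7.] 69 med [ 0.1241 -1.7292  0.2148] ext [0.022 0.143 0.028] axis 91.8 rect [  121.7 -1744.1] [ 19.8 143.4] 3.2
yel [283. 192.] 853 med [0.6599 0.0532 0.2566] ext [0.069 0.066 0.053] axis 149.9 rect [647.6  38.1] [58.  68.2] 60.1
yel [310. 150.] 123 med [0.6246 0.0087 0.263 ] ext [0.046 0.029 0.041] axis 142.8 rect [629.1   7. ] [19.8 52.2] 46.2
```

View pics/s6.png

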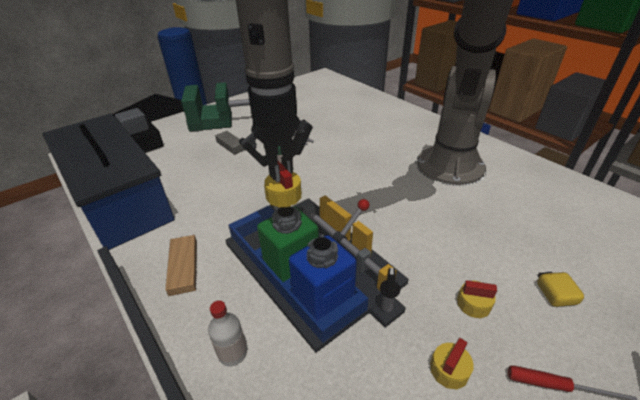

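The cap hangs level above the green neck. Fit its skirt to get its offset.

```bash
cat > fit.py <<'E'
from meas import *
from scipy.optimize import least_squares
def capfit(n='scene',zlo=.22,zhi=.3,name=None):
    """skirt circle fit for the yellow cap in hand"""
    p,d=shot(n,name);W=cloud(n,d)
    hsv=cv2.cvtColor(p,cv2.COLOR_RGB2HSV)
    m=(cv2.inRange(hsv,(18,80,40),(33,255,255))>0)&(W[...,2]>zlo)&(W[...,2]<zhi)&(W[...,0]>.55)&(W[...,0]<.75)&(abs(W[...,1]-.1)<.2)
    P=W[m]; zt=np.percentile(P[:,2],95); S=P[P[:,2]<zt-.006]
    r=least_squares(lambda c:np.hypot(S[:,0]-c[0],S[:,1]-c[1])-.034,S[:,:2].mean(0)-[.02,.02],loss='soft_l1',f_scale=.002)
    print('cap',np.round(r.x*1000,1),'ztop95',zt,len(S)); T=P[P[:,2]>zt-.004]
    print('zpct',np.round(np.percentile(P[:,2],[2,50,98]),4))
    return p,d,W
E
python3 - <<'E'
from fit import *
p,d,W=capfit()
# necks: thread circle r=28 using points facing camera
g=W.reshape(-1,3)
for y in (.152,.0376):
    w=g[(g[:,2]>.165)&(g[:,2]<.2)&(np.hypot(g[:,0]-.648,g[:,1]-y)<.034)]
    k=np.percentile(w[:,2],[5,50,95]); c=cv2.minEnclosingCircle((w[:,:2]*1000).astype(np.float32)); print(k,c,len(w))
E
```

```text
cap [644.4  28.3] ztop95 0.2661663000831557 467
zpct [0.2304 0.258  0.2665]
[0.16702393 0.18778254 0.19619458] ((651.1480102539062, 153.47488403320312), 29.346393585205078) 750
[0.16684909 0.18561683 0.19636691] ((648.8943481445312, 38.62091827392578), 29.386152267456055) 618
```

```bash
python3 - <<'E'
from meas import *
from scipy.optimize import least_squares
p,d=shot('scene');W=cloud('scene',d)
hsv=cv2.cvtColor(p,cv2.COLOR_RGB2HSV)
Y=cv2.inRange(hsv,(18,80,40),(33,255,255))>0
for nm,c0,z0 in [('hand',(.645,.032),.2275),('stand',(.559,.402),0.)]:
    m=Y&(np.hypot(W[...,0]-c0[0],W[...,1]-c0[1])<.05)&(W[...,2]>z0+.002)&(W[...,2]<z0+.042)
    P=W[m]; h=P[:,2]-z0
    print(nm,'enc',cv2.minEnclosingCircle((P[:,:2]*1000).astype(np.float32)))
    for a,b in [(.004,.012),(.012,.02),(.02,.028)]:
        S=P[(h>a)&(h<b)]
        r=least_squares(lambda c:np.hypot(S[:,0]-c[0],S[:,1]-c[1])-.034,c0,loss='soft_l1',f_scale=.002); print(a,np.round(r.x*1000,1),len(S))
    D=P[h>.031]; print('disc',cv2.minEnclosingCircle((D[:,:2]*1000).astype(np.float32)),np.median(D[:,2]),len(D))
E
```

```text
hand enc ((645.0501708984375, 30.444377899169922), 34.650047302246094)
0.004 [644.8  28.2] 113
0.012 [644.6  28.1] 122
0.02 [644.5  28. ] 128
disc ((644.8795776367188, 30.71908950805664), 34.59566879272461) 0.2655938655025339 417
stand enc ((559.1506958007812, 401.8965148925781), 34.858558654785156)
0.004 [558.1 401.4] 85
0.012 [558.2 401.6] 90
0.02 [558.  401.7] 102
disc ((558.9310302734375, 401.622802734375), 34.698081970214844) 0.03695893170222364 853
```

```bash
python3 -m creep '[[0,10,2.9,0,0],[0,0,0,0,0],[0,0,0,20,0],[0,0,0,15,0],[0,0,0,4,0],[0,0,0,0,0],[0,0,0,0,0]]'; for i in 1; do python3 -m creep '[[0,0,0,2,0],[0,0,0,0,0],[0,0,0,0,0]]'; python3 -m creep '[[0,0,0,2,0],[0,0,0,0,0],[0,0,0,0,0]]'; done;python3 -c "from h import *;st()"
```

```text
clock: 32.25
tcp_pos: [0.6495, 0.0376, 0.2516]
ee_rot: [0.753, 0.658, 0.0, 0.0]
contact_force: [-0.1, 0.2, -1.8]
finger_gap: 0.0147
gripper_force: 59.0
clock: 32.55
tcp_pos: [0.6497, 0.0374, 0.2502]
ee_rot: [0.753, 0.658, 0.001, 0.001]
contact_force: [0.0, 0.0, 3.2]
finger_gap: 0.0147
gripper_force: 59.4
clock: 32.85
tcp_pos: [0.6497, 0.0373, 0.2501]
ee_rot: [0.753, 0.658, 0.002, 0.001]
contact_force: [-1.6, 0.3, 9.2]
finger_gap: 0.0147
gripper_force: 60.6
t 32.85 tcp [0.6497 0.0373 0.2501] R [[0.133, 0.991, 0.004], [0.991, -0.133, 0.0], [0.001, 0.004, -1.0]] F [-1.6  0.3  9.2] gap 0.014686780400163805 gf 60.56311905384064 q [-0.59  0.65  0.92  1.23 -0.51  1.49  0.13]
```

```bash
python3 -m creep '[[0,0,0,-4,0],[0,1.3,-2,0,0],[0,0,0,0,0],[0,0,0,0,0],[0,0,0,2,0],[0,0,0,0,0],[0,0,0,0,0]]';  python3 -m creep '[[0,0,0,2,0],[0,0,0,0,0],[0,0,0,0,0]]';python3 -m creep '[[0,0,0,2,0],[0,0,0,0,0],[0,0,0,0,0]]'
```

```text
clock: 33.55
tcp_pos: [0.647, 0.0393, 0.2501]
ee_rot: [0.753, 0.658, 0.0, -0.0]
contact_force: [-1.7, 1.2, 5.6]
finger_gap: 0.0146
gripper_force: 59.9
clock: 33.85
tcp_pos: [0.647, 0.0393, 0.25]
ee_rot: [0.753, 0.658, 0.001, 0.0]
contact_force: [-4.9, 1.5, 12.1]
finger_gap: 0.0151
gripper_force: 60.9
clock: 34.15
tcp_pos: [0.6471, 0.0393, 0.2499]
ee_rot: [0.753, 0.659, 0.002, 0.0]
contact_force: [-5.9, 1.6, 17.7]
finger_gap: 0.0145
gripper_force: 61.8
```

```bash
python3 - <<'E'
from fit import *
p,d,W=capfit(zlo=.188,zhi=.25)
print(bot.get_obs()['wrist_torque'])
c=p[150:300,220:400,::-1]; cv2.imwrite('pics/c7.png',cv2.resize(c,None,fx=4,fy=4,interpolation=cv2.INTER_CUBIC))
E
```

```text
cap [647.5  41.2] ztop95 0.22769310670910867 433
zpct [0.1919 0.2205 0.2283]
[ 0.29136046  1.69799932 -0.05577017]
```

View pics/c7.png

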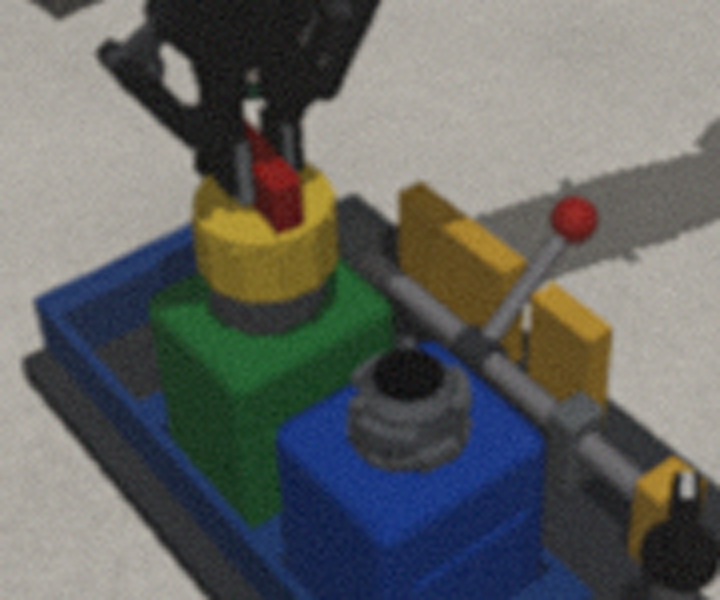

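```bash
python3 -m creep '[[0,0,0,-2,0],[0,0,-2,0,0],[0,0,0,0,0],[0,0,0,0,0]]';  python3 -m creep '[[0,0,-2,0,0],[0,0,0,0,0],[0,0,0,0,0]]'; python3 -m creep '[[0,0,4,0,0],[0,-2.5,0,0,0],[0,0,0,0,0],[0,0,0,0,0]]'
```

```text
clock: 34.6
tcp_pos: [0.6466, 0.0394, 0.25]
ee_rot: [0.753, 0.658, 0.002, 0.002]
contact_force: [-0.8, 0.6, 8.7]
finger_gap: 0.0147
gripper_force: 60.5
clock: 34.9
tcp_pos: [0.6462, 0.0394, 0.25]
ee_rot: [0.753, 0.658, 0.003, 0.003]
contact_force: [2.4, 0.2, 6.8]
finger_gap: 0.0148
gripper_force: 60.3
clock: 35.3
tcp_pos: [0.647, 0.0389, 0.25]
ee_rot: [0.752, 0.659, 0.002, -0.001]
contact_force: [-3.6, 4.1, 11.7]
finger_gap: 0.0146
gripper_force: 60.9
```

```bash
python3 -m creep '[[0,0,0,-5,0],[0,-1,0,0,0],[0,0,0,0,0],[0,0,0,0,0],[0,0,0,0,0]]'; python3 -c "from h import *;st()"
```

```text
clock: 35.8
tcp_pos: [0.6466, 0.0355, 0.2512]
ee_rot: [0.753, 0.658, -0.0, -0.0]
contact_force: [-0.2, 0.6, -2.0]
finger_gap: 0.0148
gripper_force: 58.9
t 35.8 tcp [0.6466 0.0355 0.2512] R [[0.134, 0.991, -0.001], [0.991, -0.134, -0.0], [-0.0, -0.001, -1.0]] F [-0.2  0.6 -2. ] gap 0.014808930557071035 gf 58.917362093925476 q [-0.59  0.65  0.93  1.23 -0.5   1.5   0.13]
```

```bash
python3 -m creep '[[0,0.8,0.9,0,0],[0,0,0,0,0],[0,0,0,2,0],[0,0,0,0,0],[0,0,0,0,0],[0,0,0,1.5,0],[0,0,0,0,0],[0,0,0,0,0]]'; python3 -m creep '[[0,0,0,1,0],[0,0,0,0,0],[0,0,0,0,0]]'
```

```text
clock: 36.6
tcp_pos: [0.648, 0.0363, 0.2501]
ee_rot: [0.753, 0.658, 0.001, 0.0]
contact_force: [-1.3, 0.3, 4.9]
finger_gap: 0.0149
gripper_force: 59.9
clock: 36.9
tcp_pos: [0.648, 0.0363, 0.2501]
ee_rot: [0.753, 0.658, 0.001, 0.001]
contact_force: [-1.5, -0.3, 8.1]
finger_gap: 0.0148
gripper_force: 60.5
```

```bash
for i in 1 2 3; do python3 -m creep '[[0,0,0,0,-0.1],[0,0,0,0,-0.1],[0,0,0,0,-0.1],[0,0,0,0,0],[0,0,0,0,0]]'; done
```

```text
clock: 37.4
tcp_pos: [0.6473, 0.0363, 0.2468]
ee_rot: [0.647, 0.763, -0.0, -0.001]
contact_force: [0.3, 0.1, -2.0]
finger_gap: 0.0146
gripper_force: 59.1
clock: 37.9
tcp_pos: [0.6475, 0.0363, 0.2468]
ee_rot: [0.526, 0.85, -0.0, -0.0]
contact_force: [-0.5, 0.5, -0.7]
finger_gap: 0.0149
gripper_force: 58.9
clock: 38.4
tcp_pos: [0.6477, 0.0363, 0.2473]
ee_rot: [0.393, 0.919, -0.0, -0.0]
contact_force: [0.1, 0.2, -1.9]
finger_gap: 0.0152
gripper_force: 58.9
```

```bash
for i in 1 2 3; do python3 -m creep '[[0,0,0,2.5,0],[0,0,0,0,0],[0,0,0,0,0]]'|egrep 'tcp|force'; done; python3 -c "from h import *;st()"
```

```text
tcp_pos: [0.6477, 0.0364, 0.2447]
contact_force: [0.0, -0.1, -2.9]
gripper_force: 58.9
tcp_pos: [0.6481, 0.0363, 0.2432]
contact_force: [-0.3, 0.5, 2.7]
gripper_force: 59.3
tcp_pos: [0.6481, 0.0363, 0.2431]
contact_force: [-2.9, 2.0, 9.3]
gripper_force: 60.6
t 39.3 tcp [0.6481 0.0363 0.2431] R [[-0.693, 0.72, 0.003], [0.72, 0.693, 0.001], [-0.002, 0.003, -1.0]] F [-2.9  2.   9.3] gap 0.014406016267021093 gf 60.647034645080566 q [-0.5   0.59  0.72  1.24 -0.38  1.44  0.95]
```

```bash
python3 -m creep '[[0,0,0,-1.5,0],[0,0,0,0,-0.1],[0,0,0,0,-0.1],[0,0,0,0,0],[0,0,0,0,0]]'|egrep 'tcp|cont'; for i in 1 2 3 4; do python3 -m creep '[[0,0,0,0,-0.1],[0,0,0,0,-0.1],[0,0,0,0,0],[0,0,0,0,0]]'|egrep 'tcp|cont'; done;  python3 -c "from h import *;st();print(bot.get_obs()['wrist_torque'])"
```

```text
tcp_pos: [0.6486, 0.0362, 0.2431]
contact_force: [-0.8, -0.3, 5.2]
tcp_pos: [0.6487, 0.0361, 0.243]
contact_force: [-0.6, -0.9, 5.8]
tcp_pos: [0.6476, 0.0364, 0.2405]
contact_force: [0.4, 0.5, -2.5]
tcp_pos: [0.6476, 0.0364, 0.241]
contact_force: [0.4, 0.3, -2.2]
tcp_pos: [0.6482, 0.0369, 0.2412]
contact_force: [3.2, 2.2, -3.4]
t 41.4 tcp [0.6482 0.0369 0.2412] R [[-0.982, -0.189, 0.001], [-0.189, 0.982, 0.001], [-0.001, 0.001, -1.0]] F [ 3.2  2.2 -3.4] gap 0.014833361469072692 gf 60.6953501701355 q [-0.38  0.56  0.51  1.24 -0.26  1.41  1.86]
[ 0.40660976 -0.65953583 -0.92390816]
```

```bash
python3 -m creep '[[0,0,0,0,0.12],[0,0,0,0,0],[0,0,0,4,0],[0,0,0,4,0],[0,0,0,0,0],[0,0,0,0,0]]'|egrep 'tcp|cont'; for i in 1 2 ; do python3 -m creep '[[0,0,0,2,0],[0,0,0,0,0],[0,0,0,0,0]]'|egrep 'tcp|cont'; done; python3 -c "from h import *;st();print(bot.get_obs()['wrist_torque'])"
```

```text
tcp_pos: [0.6476, 0.0364, 0.2332]
contact_force: [-0.2, -0.1, -1.5]
tcp_pos: [0.6476, 0.0363, 0.2314]
contact_force: [0.4, -0.1, -0.9]
tcp_pos: [0.6476, 0.0364, 0.2294]
contact_force: [0.1, 0.4, -1.1]
t 42.6 tcp [0.6476 0.0364 0.2294] R [[-0.997, -0.075, -0.0], [-0.075, 0.997, 0.0], [0.0, 0.0, -1.0]] F [ 0.1  0.4 -1.1] gap 0.014552536921975756 gf 59.025635719299316 q [-0.4   0.56  0.53  1.26 -0.28  1.39  1.76]
[-0.0729696   0.02705635 -0.01466803]
```

```bash
python3 -m creep '[[0,0,0,1.2,0],[0,0,0,0.5,0.1],[0,0,0,0.4,0.1],[0,0,0,0.4,0.1],[0,0,0,0.4,0.1],[0,0,0,0,0],[0,0,0,0,0]]'|egrep 'tcp|cont'; for i in 1 2; do python3 -m creep '[[0,0,0,0.4,0.1],[0,0,0,0.4,0.1],[0,0,0,0.4,0.1],[0,0,0,0.4,0.1],[0,0,0,0,0]]'|egrep 'tcp|cont'; done;  python3 -c "from h import *;st();print(bot.get_obs()['wrist_torque'])"
```

```text
tcp_pos: [0.6489, 0.036, 0.2291]
contact_force: [-0.3, -0.9, 6.3]
tcp_pos: [0.6492, 0.0355, 0.2281]
contact_force: [0.1, 0.1, 7.6]
tcp_pos: [0.6484, 0.0359, 0.2249]
contact_force: [-0.7, 0.6, 5.3]
t 44.3 tcp [0.6484 0.0359 0.2249] R [[-0.431, 0.902, 0.003], [0.902, 0.431, -0.001], [-0.002, 0.002, -1.0]] F [-0.7  0.6  5.3] gap 0.015180234120485395 gf 59.95752811431885 q [-0.54  0.62  0.79  1.27 -0.43  1.41  0.67]
[-0.15139044  0.18252489 -0.14261588]
```

Threading down. Continue clockwise to the stop.

```bash
for i in 1 2; do python3 -m creep '[[0,0,0,0.3,0.1],[0,0,0,0.3,0.1],[0,0,0,0,0.05],[0,0,0,0,0]]'|egrep 'tcp|cont';python3 -c "from h import *;print(bot.get_obs()['wrist_torque'])";  done
```

```text
tcp_pos: [0.6486, 0.036, 0.2242]
contact_force: [0.1, -0.7, 5.1]
[-0.14707992  0.10131572 -0.04953943]
tcp_pos: [0.6482, 0.0366, 0.2243]
contact_force: [-2.3, -1.4, 8.2]
[-0.18675178  0.59965059  2.00502575]
```

```bash
python3 -m creep '[[0,0,0,-1,-0.05],[0,0,0,0,0],[40,0,0,0,0],[85,0,0,0,0],[85,0,0,0,0],[85,0,0,0,0],[85,0,0,-20,0],[85,0,0,-40,0],[85,0,0,-30,0],[85,0,0,0,0]]'|egrep 'clock|tcp|cont'; python3 - <<'E'
from fit import *
st()
p,d,W=capfit(zlo=.155,zhi=.22,name='s8.png')
show('red',[b for b in blobs(p,W,[0,170],[8,180],(.05,.25)) if .3<b[2][0]<.7])
show('yel',[b for b in blobs(p,W,[18],[33],(.02,.045),100)])
p,d=shot('top');W=cloud('top',d)
show('red',[b for b in blobs(p,W,[0,170],[8,180],(.05,.25)) if .3<b[2][0]<.7])
c=cv2.imread('pics/s8.png')[130:320,200:400]; cv2.imwrite('pics/c8.png',cv2.resize(c,None,fx=3,fy=3))
E
```

```text
clock: 46.1
tcp_pos: [0.6497, 0.0351, 0.3184]
contact_force: [0.8, -0.1, 0.6]
t 46.1 tcp [0.6497 0.0351 0.3184] R [[0.004, 1.0, 0.009], [1.0, -0.004, -0.001], [-0.001, 0.009, -1.0]] F [ 0.8 -0.1  0.6] gap 0.08518716497439136 gf 0.0 q [-0.55  0.62  0.91  1.09 -0.48  1.63  0.22]
cap [648.1  37.9] ztop95 0.2018252479685864 418
zpct [0.1631 0.1943 0.2023]
red [284. 202.] 361 med [0.6531 0.0452 0.2249] ext [0.019 0.06  0.027] axis 96.8 rect [648.7  39.6] [17.4 59.2] 5.1
red [363. 204.] 105 med [0.4579 0.0663 0.1262] ext [0.025 0.024 0.022] axis 136.4 rect [455.5  64.1] [20.5 23.4] 45.8
red [480. 287.] 322 med [0.4044 0.3511 0.0637] ext [0.045 0.051 0.018] axis 129.4 rect [401.8 349.3] [16.7 59.5] 38.4
red [455. 354.] 333 med [0.5642 0.4035 0.0648] ext [0.06  0.025 0.018] axis -168.2 rect [558.8 402.3] [59.9 14.8] 12.1
yel [561. 287.] 971 med [0.2531 0.4506 0.0352] ext [0.082 0.085 0.019] axis 82.7 rect [245.  448.5] [69.9 65.5] 55.6
yel [476. 302.] 503 med [0.4212 0.3605 0.0361] ext [0.052 0.067 0.022] axis 118.1 rect [414.8 354.2] [42.1 68.1] 20.1
yel [452. 364.] 986 med [0.5663 0.4101 0.0367] ext [0.069 0.068 0.021] axis 106.8 rect [559.3 402. ] [66.7 66.8] 12.0
red [308. 144.] 36 med [0.6484 0.0145 0.2273] ext [0.013 0.012 0.007] axis 166.2 rect [648.2  14.5] [12.1 12.8] 89.3
red [173. 192.] 110 med [0.5564 0.3978 0.0629] ext [0.057 0.025 0.01 ] axis -166.6 rect [557.  398.6] [59.9 14.4] 11.3
red [294. 226.] 86 med [0.4513 0.0587 0.1261] ext [0.027 0.024 0.026] axis 166.6 rect [452.8  58. ] [23.7 26.6] 88.3
red [191. 248.] 124 med [0.399  0.3457 0.0633] ext [0.043 0.052 0.017] axis 127.7 rect [399.3 346.1] [15.4 60.6] 37.7
```

View pics/c8.png

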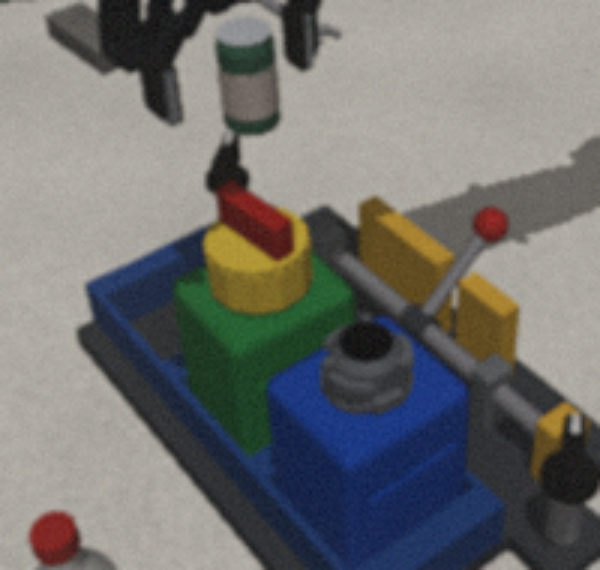

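Green can's cap is fully home and level. Next, the left cap at (0.558, 0.400).

```bash
python3 -m creep '[[85,0,0,0,0.14],[85,0,0,0,0.14],[85,0,0,0,0.14],[85,0,0,0,0.14],[85,0,0,0,0.14],[85,0,0,0,0.14],[85,0,0,0,0.14],[85,0,0,0,0.14],[85,0,0,0,0.14],[85,0,0,0,0.1],[85,0,0,0,0],[85,0,0,0,0]]'|egrep 'tcp'; python3 -m creep '[[85,-1,-29,0,0],[85,-1,-29,0,0],[85,-1,-29,0,0],[85,-1,-29,0,0],[85,-1,-29,0,0],[85,-1,-29,0,0],[85,-1,-29,0,0],[85,-1,-29,0,0],[85,-1,-29,0,0],[85,-1,-29,0,0],[85,-1,-29,0,0],[85,-1,-29,0,0],[85,-1,-29,0,0],[85,0,0,40,0],[85,0,0,40,0],[85,0,0,40,0],[85,0,0,40,0],[85,0,0,0,0],[85,0,0,0,0]]';python3 -c "from h import *;st()"
```

```text
tcp_pos: [0.6474, 0.0366, 0.3118]
clock: 49.3
tcp_pos: [0.5573, 0.4027, 0.1532]
ee_rot: [0.995, 0.104, -0.0, 0.0]
contact_force: [-0.0, -0.5, 0.5]
finger_gap: 0.085
gripper_force: 0.0
t 49.3 tcp [0.5573 0.4027 0.1532] R [[0.978, 0.206, -0.001], [0.206, -0.978, -0.001], [-0.001, 0.001, -1.0]] F [-0.  -0.5  0.5] gap 0.08500185141571474 gf 0.0 q [-1.2   0.9   1.14  1.25 -0.8   1.46 -1.52]
```

```bash
python3 -m creep '[[85,0.2,2.5,0,0],[85,0,0,30,0],[85,0,0,30,0],[85,0,0,23,0],[85,0,0,10,0],[85,0,0,0,0],[85,0,0,0,0],[0,0,0,0,0],[0,0,0,0,0],[0,0,0,0,0],[0,0,0,0,0],[0,0,0,0,0],[0,0,0,0,0]]';python3 -c "from h import *;st()"; python3 -m creep '[[0,0,0,-20,0],[0,0,0,-40,0],[0,0,0,-45,0],[0,0,0,-45,0],[0,0,0,-45,0],[0,0,0,-37,0],[0,0,0,0,0]]';python3 -c "from h import *;st()"
```

```text
clock: 50.6
tcp_pos: [0.5584, 0.4005, 0.0605]
ee_rot: [0.995, 0.103, 0.0, -0.0]
contact_force: [-0.1, 0.3, 1.4]
finger_gap: 0.0147
gripper_force: 58.9
t 50.6 tcp [0.5584 0.4005 0.0605] R [[0.979, 0.206, 0.0], [0.206, -0.979, 0.0], [0.0, -0.0, -1.0]] F [-0.1  0.3  1.4] gap 0.014742292825687396 gf 58.93891990184784 q [-1.2   0.98  1.08  1.35 -0.86  1.31 -1.46]
clock: 51.3
tcp_pos: [0.5607, 0.3995, 0.2988]
ee_rot: [0.995, 0.103, 0.005, -0.001]
contact_force: [0.7, -0.9, -1.2]
finger_gap: 0.0148
gripper_force: 58.7
t 51.3 tcp [0.5607 0.3995 0.2988] R [[0.979, 0.206, 0.01], [0.206, -0.979, 0.003], [0.01, -0.001, -1.0]] F [ 0.7 -0.9 -1.2] gap 0.014803468253589868 gf 58.66599261760712 q [-1.14  0.8   1.18  0.99 -0.74  1.71 -1.6 ]
```

```bash
python3 -m creep '[[0,3.6,26,0,0],[0,3.6,26,0,0],[0,3.6,26,0,0],[0,3.6,26,0,0],[0,3.6,26,0,0],[0,3.6,26,0,0],[0,3.6,26,0,0],[0,3.6,26,0,0],[0,3.6,26,0,0],[0,3.6,26,0,0],[0,0,0,0,0],[0,0,0,0,0],[0,0,0,0,0]]';python3 - <<'E'
from fit import *
st(); capfit(zlo=.21,zhi=.285)
E
```

```text
clock: 52.6
tcp_pos: [0.6466, 0.1549, 0.2913]
ee_rot: [0.995, 0.104, -0.001, -0.001]
contact_force: [-0.3, 0.4, -1.3]
finger_gap: 0.0152
gripper_force: 58.7
t 52.6 tcp [0.6466 0.1549 0.2913] R [[0.978, 0.207, -0.001], [0.207, -0.978, 0.001], [-0.001, -0.001, -1.0]] F [-0.3  0.4 -1.3] gap 0.015184298210408577 gf 58.73348772525787 q [-0.8   0.75  1.17  1.09 -0.69  1.67 -1.2 ]
cap [646.3 156. ] ztop95 0.268608312334881 557
zpct [0.2329 0.2616 0.269 ]
```

```bash
python3 -m creep '[[0,2.8,3.7,0,0],[0,0,0,0,0],[0,0,0,20,0],[0,0,0,15,0],[0,0,0,3,0],[0,0,0,0,0],[0,0,0,0,0]]'|egrep 'tcp|cont'; for i in 1 2 3; do python3 -m creep '[[0,0,0,2,0],[0,0,0,0,0],[0,0,0,0,0]]'|egrep 'tcp|cont'; done
```

```text
tcp_pos: [0.6508, 0.1501, 0.2551]
contact_force: [-0.1, 0.2, -1.2]
tcp_pos: [0.6506, 0.1501, 0.2526]
contact_force: [0.2, 0.0, -0.7]
tcp_pos: [0.6504, 0.1502, 0.2501]
contact_force: [0.3, -1.2, -0.9]
tcp_pos: [0.6504, 0.1502, 0.2481]
contact_force: [-0.3, 0.0, -1.1]
```

```bash
for i in 1 2 3; do python3 -m creep '[[0,0,0,2,0],[0,0,0,0,0],[0,0,0,0,0]]'|egrep 'tcp|cont'; done
```

```text
tcp_pos: [0.6504, 0.1503, 0.2461]
contact_force: [-0.2, -0.4, -1.8]
tcp_pos: [0.6504, 0.1502, 0.2441]
contact_force: [0.4, 0.3, -1.6]
tcp_pos: [0.6506, 0.1501, 0.2434]
contact_force: [-0.9, 1.6, 4.2]
```

On top of the threads with 4 N. Turn backward.

```bash
for i in 1 2 3; do python3 -m creep '[[0,0,0,0.2,-0.1],[0,0,0,0,-0.1],[0,0,0,0,0],[0,0,0,0,0]]'|egrep 'tcp|cont'; python3 -c "from h import *;print(bot.get_obs()['wrist_torque'][2])"; done
```

```text
tcp_pos: [0.6511, 0.1501, 0.243]
contact_force: [1.1, 0.9, 6.2]
0.017827460400117456
tcp_pos: [0.65, 0.1508, 0.2408]
contact_force: [0.4, 0.6, -1.9]
-0.017649386687384458
tcp_pos: [0.65, 0.1507, 0.2407]
contact_force: [-0.5, 1.5, -2.0]
0.021525497896687174
```

```bash
python3 -m creep '[[0,0,0,0,0.1],[0,0,0,4,0],[0,0,0,4,0],[0,0,0,0,0],[0,0,0,0,0]]'|egrep 'tcp|cont'; for i in 1 2 ; do python3 -m creep '[[0,0,0,2,0],[0,0,0,0,0],[0,0,0,0,0]]'|egrep 'tcp|cont'; done; python3 -m creep '[[0,0,0,0.8,0],[0,0,0,0.5,0.1],[0,0,0,0.4,0.1],[0,0,0,0.4,0.1],[0,0,0,0.4,0.1],[0,0,0,0,0],[0,0,0,0,0]]'|egrep 'tcp|cont';  python3 -c "from h import *;print(bot.get_obs()['wrist_torque'])"
```

```text
tcp_pos: [0.6503, 0.1503, 0.233]
contact_force: [-0.2, 2.1, -2.1]
tcp_pos: [0.6504, 0.1504, 0.2317]
contact_force: [0.6, 3.2, -0.0]
tcp_pos: [0.6506, 0.1504, 0.2298]
contact_force: [1.8, 2.1, -0.2]
tcp_pos: [0.6512, 0.1498, 0.2293]
contact_force: [-0.9, 2.7, 6.4]
[ 0.75404817  0.10327953 -0.21103795]
```

```bash
for i in 1 2; do python3 -m creep '[[0,0,0,0.4,0.1],[0,0,0,0.4,0.1],[0,0,0,0.4,0.1],[0,0,0,0.4,0.1],[0,0,0,0,0]]'|egrep 'tcp|cont'; python3 -c "from h import *;print(bot.get_obs()['wrist_torque'])"; done;  python3 -m creep '[[0,0,0,0.3,0.1],[0,0,0,0.3,0.1],[0,0,0,0,0.05],[0,0,0,0,0]]'|egrep 'tcp|cont';python3 -c "from h import *;st();print(bot.get_obs()['wrist_torque'])"
```

```text
tcp_pos: [0.6506, 0.1498, 0.2275]
contact_force: [-1.2, 2.7, 7.2]
[ 0.81587211  0.46930322 -0.08856091]
tcp_pos: [0.6503, 0.1502, 0.2245]
contact_force: [-1.2, 3.5, 3.6]
[ 0.86402082  0.28438588 -0.13803293]
tcp_pos: [0.6506, 0.1507, 0.2244]
contact_force: [-0.4, 3.3, 5.4]
t 59.55 tcp [0.6506 0.1507 0.2244] R [[0.74, -0.673, 0.001], [-0.673, -0.74, 0.0], [0.001, -0.001, -1.0]] F [-0.4  3.3  5.4] gap 0.014414569127061358 gf 59.97128427028656 q [-0.85  0.84  1.25  1.21 -0.79  1.58 -2.06]
[0.79135206 0.26191327 0.63159529]
```

```bash
python3 -m creep '[[0,0,0,0,0.06],[0,0,0,0,0],[0,0,0,-1,-0.06],[0,0,0,0,0],[40,0,0,0,0],[85,0,0,0,0],[85,0,0,0,0],[85,0,0,0,0],[85,0,0,-20,0],[85,0,0,-40,0],[85,0,0,-40,0],[85,30,0,0,0],[85,0,40,0,0],[85,0,40,0,0],[85,0,40,0,0],[85,0,40,0,0],[85,0,0,0,0],[85,0,0,0,0]]'|egrep 'tcp|cont'; python3 - <<'E'
from meas import *
st()
for n in ['top','scene']:
    p,d=shot(n,n+'9.png');W=cloud(n,d)
    show('red',[b for b in blobs(p,W,[0,170],[8,180],(.05,.25)) if .3<b[2][0]<.7])
    show('yel',blobs(p,W,[18],[33],(.19,.21),100))
    if n=='top':
        for nm,(c0,c1,r0,r1),zz in [('kL',(215,240,175,205),(.1,.12)),('kR',(362,390,175,205),(.1,.12))]:
            w=W[r0:r1,c0:c1].reshape(-1,3); w=w[(w[:,2]>zz[0])&(w[:,2]<zz[1])]
            print(nm,len(w),cv2.minAreaRect((w[:,:2]*1000).astype(np.float32)) if len(w) else '')
E
```

```text
tcp_pos: [0.5637, 0.0109, 0.3248]
contact_force: [-0.1, 0.9, 0.5]
t 61.35 tcp [0.5637 0.0109 0.3248] R [[0.734, -0.679, 0.001], [-0.679, -0.734, 0.002], [-0.001, -0.002, -1.0]] F [-0.1  0.9  0.5] gap 0.0849260394195862 gf 0.0 q [-0.82  0.54  1.26  1.36 -0.51  1.6  -1.94]
red [251. 145.] 141 med [0.6478 0.1508 0.2271] ext [0.057 0.039 0.038] axis 142.1 rect [650.9 149.3] [15.5 62.3] 51.1
red [191. 248.] 118 med [0.3991 0.347  0.0625] ext [0.043 0.05  0.009] axis 128.5 rect [399.8 346. ] [15.2 61.2] 38.1
yel [246. 141.] 115 med [0.6649 0.1699 0.1995] ext [0.043 0.038 0.007] axis 138.9 rect [665.6 169.5] [17.8 56.4] 49.3
kL 108 ((555.3551025390625, 242.01113891601562), (54.50277328491211, 13.576254844665527), 43.746334075927734)
kR 108 ((548.208740234375, -167.25146484375), (51.41328048706055, 14.1386137008667), 41.60219192504883)
red [284. 202.] 363 med [0.6519 0.0441 0.2249] ext [0.114 0.229 0.149] axis 74.6 rect [610.4 -49.9] [251.2  40.7] 66.6
red [363. 204.] 102 med [0.4572 0.0659 0.1261] ext [0.024 0.023 0.021] axis 141.1 rect [454.8  64.1] [20.3 24.6] 65.0
red [322. 235.] 533 med [0.6522 0.1574 0.2241] ext [0.157 0.123 0.162] axis 143.0 rect [599.   97.8] [170.2  58.6] 47.6
red [480. 287.] 321 med [0.4042 0.3507 0.0636] ext [0.047 0.051 0.017] axis 129.5 rect [401.8 349.3] [17.5 59.9] 40.7
yel [284. 214.] 454 med [0.662  0.0511 0.2004] ext [0.067 0.064 0.014] axis 139.5 rect [649.8  43. ] [58.1 68.3] 67.0
yel [321. 250.] 526 med [0.665  0.1709 0.2005] ext [0.068 0.06  0.015] axis 141.7 rect [658.1 164.5] [43.2 68.7] 54.8
```

View pics/scene9.png

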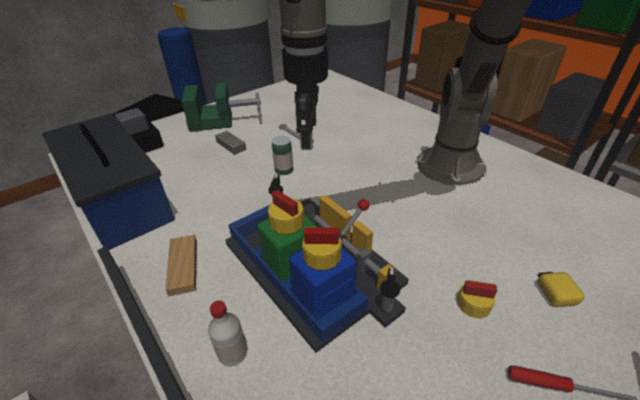

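Both cans have level caps at (286,214) and (322,245), with disc tops at 200 mm. That height means fully home. The handle is still in the notch at (363,204), the knobs are tight, the tin is untouched and the hand is clear.

```bash
python3 -c "from h import *;print(bot.sign_off())"
```

```text
the job is handed in; nothing more can be done
None
```

The job is handed in at about 61 s: the bolt is held in its notch, both knobs are at their end stops, the blue and green cans are capped fully home, and the spare cap and oil tin are untouched. The grader's verdict was not shown.

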